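Snap the guide blocks into the drilling jig and lock its jam nuts

TASK

Get the drilling jig ready: slide every guide block of the right size (70 mm long, 40 mm wide) from the bench into a bay of the jig, one to a bay, until its spring catch clicks shut behind it, and leave the wrong-size look-alikes on the bench, away from the bays. Then, once all of them are in, run both jam nuts clockwise down their set bolts until they are tight against the bosses. Do not knock over the jar.

Things in the scene. Friction and masses are not known exactly. Their poses are not given: they have to be found in the camera images.
- jig: Drilling jig, screwed down: dark wooden plate 205 x 400 x 12 mm with three equal bays in a row along its far edge, open towards the robot. Plate spans jig x -110 to +95 mm; nearer than x = -50 it is a bare porch, 12 mm above the bench, to set a block on. A boss with set bolt and jam nut at each end of the row. Origin: underside; x = sliding direction into the bays, y (left) along the row, z up.
- wide: Loose drill guide block: flat wooden base 70 mm long (x) by 56 mm wide (y) by 18 mm high with two small steel bushings in its top; in its middle an upright grip rib 30 mm long (x), 16 mm wide (y), from 18 to 60 mm height, to be pinched across y. 0.13 to 0.25 kg. Origin: centre of the underside; z up. WRONG SIZE (too wide): leave on the bench.
- short: Loose drill guide block: flat wooden base 48 mm long (x) by 40 mm wide (y) by 18 mm high with two small steel bushings in its top; in its middle an upright grip rib 30 mm long (x), 16 mm wide (y), from 18 to 60 mm height, to be pinched across y. 0.13 to 0.25 kg. Origin: centre of the underside; z up. WRONG SIZE (too short): leave on the bench.
- jar: Brown glass jar, 72 mm across, 80 mm tall, standing on the bench; not part of the job. Origin: centre of the underside, z up.
- guide0: Loose drill guide block: flat wooden base 70 mm long (x) by 40 mm wide (y) by 18 mm high with two small steel bushings in its top; in its middle an upright grip rib 30 mm long (x), 16 mm wide (y), from 18 to 60 mm height, to be pinched across y. 0.13 to 0.25 kg. Origin: centre of the underside; z up. Right size; any bay, either way round. May be absent.
- guide1: Loose drill guide block: flat wooden base 70 mm long (x) by 40 mm wide (y) by 18 mm high with two small steel bushings in its top; in its middle an upright grip rib 30 mm long (x), 16 mm wide (y), from 18 to 60 mm height, to be pinched across y. 0.13 to 0.25 kg. Origin: centre of the underside; z up. Right size; any bay, either way round. May be absent.
- guide2: Loose drill guide block: flat wooden base 70 mm long (x) by 40 mm wide (y) by 18 mm high with two small steel bushings in its top; in its middle an upright grip rib 30 mm long (x), 16 mm wide (y), from 18 to 60 mm height, to be pinched across y. 0.13 to 0.25 kg. Origin: centre of the underside; z up. Right size; any bay, either way round. May be absent.
- bay0 (a point): Bay 0 (right, jig y -80 mm): where a home block's origin lies (against the back bar), on the floor 12 mm above the bench; jig x +47 mm, jig's axes. Channel 44 mm wide, walls 20 mm high, flared mouth 98 to 75 mm before this point (60 mm wide at the front). Lips 20.5 to 25.5 mm above the floor cover the last 70 mm but for a 28 mm slot for the rib: slide in from the porch, with origin 115 mm before.
- catch0 (a joint): Spring catch of bay 0, a steel arm at the channel's +y side 75 to 40 mm before the bay point. rad: 0 = sprung in (tip 9 mm into the channel), up to 0.4 = pushed aside. A passing block pushes it to about 0.25 and it springs back to 0 behind the block, which then has 5 mm play. Presses on the block with about 3 N; sliding in takes under 12 N.
- bay1 (a point): Bay 1 (middle, jig y 0): where a home block's origin lies (against the back bar), on the floor 12 mm above the bench; jig x +47 mm, jig's axes. Channel 44 mm wide, walls 20 mm high, flared mouth 98 to 75 mm before this point (60 mm wide at the front). Lips 20.5 to 25.5 mm above the floor cover the last 70 mm but for a 28 mm slot for the rib: slide in from the porch, with origin 115 mm before.
- catch1 (a joint): Spring catch of bay 1, a steel arm at the channel's +y side 75 to 40 mm before the bay point. rad: 0 = sprung in (tip 9 mm into the channel), up to 0.4 = pushed aside. A passing block pushes it to about 0.25 and it springs back to 0 behind the block, which then has 5 mm play. Presses on the block with about 3 N; sliding in takes under 12 N.
- bay2 (a point): Bay 2 (left, jig y +80 mm): where a home block's origin lies (against the back bar), on the floor 12 mm above the bench; jig x +47 mm, jig's axes. Channel 44 mm wide, walls 20 mm high, flared mouth 98 to 75 mm before this point (60 mm wide at the front). Lips 20.5 to 25.5 mm above the floor cover the last 70 mm but for a 28 mm slot for the rib: slide in from the porch, with origin 115 mm before.
- catch2 (a joint): Spring catch of bay 2, a steel arm at the channel's +y side 75 to 40 mm before the bay point. rad: 0 = sprung in (tip 9 mm into the channel), up to 0.4 = pushed aside. A passing block pushes it to about 0.25 and it springs back to 0 behind the block, which then has 5 mm play. Presses on the block with about 3 N; sliding in takes under 12 N.
- nut0 (a joint): Turn of the right jam nut on its set bolt, rad: 0 = down tight against the boss (hard stop), negative = backed off up the bolt; grows as the nut is turned clockwise seen from above. It sinks 8 mm per full turn. Friction about 0.06 N m; stays where it is left.
- nut0_top (a point): Centre of the top face of the right jam nut (jig x +30, y -165 mm), turning with it: steel hexagon 36 mm across flats, 42 across corners, 12.5 mm high below this point. x axis square to one pair of flats (flats every 60 degrees), z up. The 24 mm bolt stands through it to 94 mm above the bench. Boss below: 50 mm across, top 42 mm above the bench; a tight nut's top is at 56 mm.
- nut1 (a joint): Turn of the left jam nut on its set bolt, rad: 0 = down tight against the boss (hard stop), negative = backed off up the bolt; grows as the nut is turned clockwise seen from above. It sinks 8 mm per full turn. Friction about 0.06 N m; stays where it is left.
- nut1_top (a point): Centre of the top face of the left jam nut (jig x +30, y +165 mm), turning with it: steel hexagon 36 mm across flats, 42 across corners, 12.5 mm high below this point. x axis square to one pair of flats (flats every 60 degrees), z up. The 24 mm bolt stands through it to 94 mm above the bench. Boss below: 50 mm across, top 42 mm above the bench; a tight nut's top is at 56 mm.
There are look-alikes about, which are no part of the job. What is shaped like the guide2 but black or orange is not meant.

How it is judged:
By the outcome, as a careful person would: the job done as asked, in the order asked, and still so for the second after the job is handed in, with the robot touching nothing.
Of guide0, guide1, guide2 only 2 to 3 are there at a start; the rules pass over those that are not, and their reading is None.
At some moment in a run one of guide0, guide1, guide2 may be knocked a few centimetres aside while the robot is not near it.
It also fails if it takes over 210 s, if anything falls off the work surface, if the arm or the gripper's body presses on something with over 40 N, if the wrist force passes 120 N, or if a joint passes its speed limit or range.

ROBOT

A 6-joint arm with a two-finger parallel gripper is mounted at the origin on the work surface. World frame = base frame: x ahead of the robot, y to its left, z up, the work surface at z = 0. Lengths are in m, angles in degrees, forces in N, time in s.
With the tool pointing down it reaches from about 0.3 to 0.75 m from the base axis. Payload 8.5 kg.
Tool frame: the origin (TCP) lies at the very end of the fingers, on their centre line; the grasp point (between the pads) lies 19 mm behind it; z points along the fingers, y is the line along which they close (so a half turn about z gives the same grasp; the last joint's range is limited). The gripper opens to 85 mm and grips with 20 to 120 N. Pads are 22 mm wide; open, the fingers measure 114 mm over their backs; the gripper's body (76 mm by 85 mm) begins 54 mm behind the grasp point. The pads swing forward as they close: fully open they stand 13 mm farther back than shut.
Start: joints at [52.122, 21.807, 74.336, -0, 83.858, -12.336], TCP at [0.237, 0.496, 0.206] pointing down, gripper open.
Joint ranges: [-178.18, 178.18], [-50.72, 133.34], [12.68, 142.11], [-81.47, 261.47], [9.98, 163.14], [-165.26, 165.26]. Speed limits (degrees/s): [136.94, 136.94, 180, 180, 180, 180].

INTERFACE

Orientations are given as a 3x3 rotation matrix whose columns are the frame's x, y, z axes.
In Python, from rig import env, imaging gives the robot as it stands. The module is installed in compiled form; this text tells all that it offers.
- The arm moves only by the tool arm_command, never from a script. Its arguments are lists of equal length, an entry for each row: "turn": the turn, a rotation vector about the tool's x, y, z in units of 5 degrees (1.0 is 5 degrees), a list of three; "xyz": the shift along the tool's x, y, z in units of 50 mm (1.0 is 50 mm), a list of three; "claw": the finger opening in mm, from 0 to 85.4. A call has 1 to 12 rows; each row shifts and turns the commanded pose from where the row before left it, along the tool's axes as they then stand; what a row does not reach is not made up. A row lasts 1/10 s, in which the tool goes at most 50 mm and 8.59 degrees, less where a joint would pass 70% of its speed; a pose out of reach is approached as far as the arm can. A call is refused whole if a number of a shift passes 1 or a number of a turn 1, either way. A call with a gripper value outside its range is refused whole. The fingers move at their own pace and stop on an object; "squeeze" is the grip in N (left out, the last holds). Time passes only in rows, so rows that do not move let the fingers close. It gives the time, the measured TCP pose, the force, the opening and the grip force at its end, in the units of the state.
- env.observe(): the state, without advancing time (a new reading comes with each control period).
- imaging.get_image(name): name is "scene" or "top" or "wrist"; returns (picture, depth): 420x560x3 uint8, blue, green, red; 420x560 float32, m along the optical axis (not along the pixel's ray), 0 where there is no reading.
- imaging.camera_info(name): a dict with "camera_matrix" (3x3 intrinsics, pixels), "k1" (the pictures are not rectified: a ray, as slopes to the right and down, at radius r is drawn at 1 + k1 r^2 times it, then the intrinsics apply), "rvec" (rotation vector, rad) and "tvec" (3), from world to camera coordinates, as OpenCV has them. Camera axes: x right, y down, z forward; pixel columns grow to the right and rows downward; lengths in m; the calibration is good to about 2 mm. A picture is of the moment at which its call begins: read the wrist's pose just before it. camera_info takes no time and is no camera call; for the wrist camera it gives the pose at the moment of the call.
- env.close_job(): hands the job in; it is judged then, once.
The state is a dict: "time_s": time; "q": joint angles; "qvel": joint speeds; "joint_efforts": joint torques, N m; "position": TCP position; "tool_rot": TCP orientation; "ft_force": force on the tool from outside, world axes, zero at the start; "wrist_torque": the same for the moment, N m; "grip_width": finger opening in m; "gripper_force": force on a finger pad.
Only numpy, scipy, OpenCV 4.12 (cv2) and the standard library are available. Lean on these libraries where they do the work, as an engineer would, in place of code of your own. Each camera call takes 0.05 s, during which the arm holds its last target. There are 200 camera calls.

## Working session

There is one attempt and no reset: what is moved stays moved. The work goes in short steps, Python scripts to look and compute and a tool call to move; the robot and the scene stay as the last step left them, time stands still between calls to the robot, and variables do not carry over. Pictures are saved under pics/ and viewed, at most 14 in all, crops included, and the job is handed in when it is done.

Besides the shell and the picture viewer there is one more tool, called after "Emit:" by a JSON object that holds its "method" and its "body", one argument or row to a line. arm_command: Moves the arm, as the interface text tells. Its arguments: {"type":"object","properties":{"turn":{"type":"array"},"xyz":{"type":"array"},"claw":{"type":"array"},"squeeze":{"type":"number"}},"required":["turn","xyz","claw"]}

```bash
mkdir -p pics
cat > h.py <<'E'
import numpy as np, cv2
from rig import env, imaging
def cam(n):
    c=imaging.camera_info(n); R=cv2.Rodrigues(np.array(c['rvec'],float))[0]
    return np.array(c['camera_matrix'],float),float(c['k1']),R,np.array(c['tvec'],float).ravel()
def rays(c,uv):
    K,k1,R,t=c; uv=np.atleast_2d(np.asarray(uv,float))
    d=cv2.undistortPoints(uv[:,None],K,np.array([k1,0,0,0,0]))[:,0]
    return np.c_[d,np.ones(len(d))]
def onplane(c,uv,z):
    K,k1,R,t=c; d=rays(c,uv)@R; o=-R.T@t
    return o+d*((z-o[2])/d[:,2])[:,None]
def cloud(c,depth):
    K,k1,R,t=c; h,w=depth.shape; u,v=np.meshgrid(np.arange(w),np.arange(h))
    r=rays(c,np.c_[u.ravel(),v.ravel()])*depth.ravel()[:,None]
    return ((r-t)@R).reshape(h,w,3)
def proj(c,P):
    K,k1,R,t=c
    return cv2.projectPoints(np.atleast_2d(np.asarray(P,float)),R,t,K,np.array([k1,0,0,0,0.]))[0][:,0]
E
python3 - <<'E'
from h import *
s=env.observe(); print(s)
for n in('top','scene'):
    im,d=imaging.get_image(n); c=cam(n); cv2.imwrite(f'pics/{n}0.png',im); np.savez(f'{n}0.npz',im=im,d=d)
    print(n,-c[2].T@c[3],c[0][0,0],c[1],(d>0).mean())
E
```

```text
{'time_s': 0.0, 'q': array([ 5.21205566e+01,  2.18414813e+01,  7.43850295e+01,  7.68623372e-04,
        8.38591926e+01, -1.23352659e+01]), 'qvel': array([-2.86739469e-02, -5.32987120e-02,  9.93262226e-02, -5.10794780e-04,
       -4.33983854e-05,  1.19718129e-01]), 'joint_efforts': array([-2.59481430e-04, -4.48456371e+01, -2.31277728e+01, -1.30048529e-04,
        4.66024343e-03, -1.62120455e-05]), 'position': array([0.23694773, 0.49597173, 0.20550559]), 'tool_rot': array([[-9.02252296e-01,  4.31207527e-01, -9.28956294e-04],
       [ 4.31208399e-01,  9.02251596e-01, -1.17245745e-03],
       [ 3.32579821e-04, -1.45842618e-03, -9.99998881e-01]]), 'ft_force': array([ 0.90437884, -0.03538653, -0.45969454]), 'wrist_torque': array([-0.02495189,  0.00051413, -0.03236925]), 'gripper_force': 0.0, 'grip_width': 0.0855307558033112}
top [0.41231986 0.09150632 1.10287781] 413.1319854692881 0.028037793326852342 0.9958886054421768
scene [1.02038762 0.96506466 1.19672078] 540.2628306113295 0.06007992577748254 0.9962202380952381
```

View pics/top0.png

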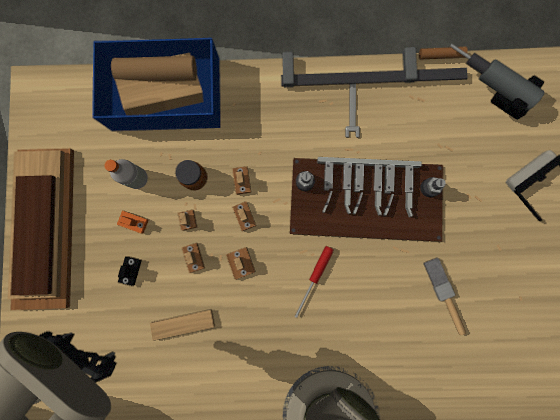

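View pics/scene0.png

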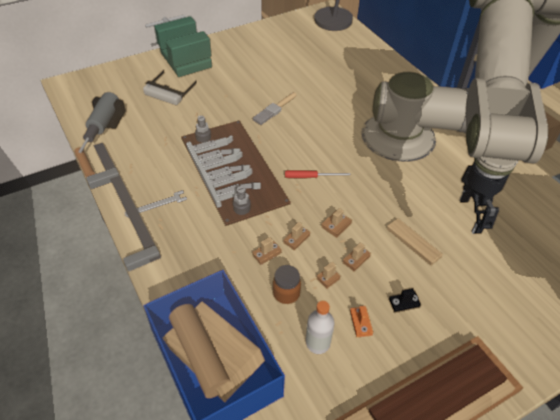

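Run:
```python
from h import *
f=np.load('top0.npz'); im,d=f['im'],f['d']; c=cam('top'); P=cloud(c,d)
print('bench z',P[300,250],P[150,260])
z=P[...,2]; m=((z>0.011)&(z<0.075)).astype(np.uint8)
n,L,st,ce=cv2.connectedComponentsWithStats(m,connectivity=4)
for i in range(1,n):
    if 40<st[i,4]<2500 and 100<ce[i][0]<300 and 120<ce[i][1]<320:
        k=L==i; q=P[k]; top=q[q[:,2]>0.045]; 
        r=cv2.minAreaRect((q[:,:2]*1000).astype(np.float32))
        rr=cv2.minAreaRect((top[:,:2]*1000).astype(np.float32)) if len(top)>4 else None
        print(np.round(ce[i]),st[i,4],'base',np.round(r[0]),np.round(r[1]),round(r[2]),'zmax',q[:,2].max().round(3),'rib',rr and (np.round(rr[0]),np.round(rr[1]),round(rr[2])))
# plate
hsv=cv2.cvtColor(im,cv2.COLOR_BGR2HSV)
mp=((z>0.008)&(z<0.1)).astype(np.uint8); n,L,st,ce=cv2.connectedComponentsWithStats(mp)
i=L[225,370]; q=P[L==i]; pl=q[(q[:,2]<0.02)]
r=cv2.minAreaRect((pl[:,:2]*1000).astype(np.float32)); print('plate',r,cv2.boxPoints(r))
for lo,hi in((0,330),(400,500)):
    uu=np.arange(560)[None,:].repeat(420,0); k=(L==i)&(uu>=lo)&(uu<hi)&(z>0.085)&(z<.1)
    print('bolt',k.sum(),P[k].mean(0),P[k].max(0)-P[k].min(0))
crop=im[150:290,165:275]; cv2.imwrite('pics/crop.png',cv2.resize(crop,None,fx=4,fy=4,interpolation=cv2.INTER_CUBIC))
```

```text
bench z [ 0.29172936  0.19532407 -0.00208617] [ 0.69298826  0.15976009 -0.00156845]
[198. 180.] 237 base [614. 326.] [42. 70.] 53 zmax 0.075 rib (array([614., 326.]), array([41., 70.]), 53)
[139. 179.] 208 base [617. 478.] [24. 59.] 62 zmax 0.075 rib (array([617., 478.]), array([24., 59.]), 62)
[241. 180.] 393 base [610. 210.] [71. 40.] 7 zmax 0.063 rib (array([610., 210.]), array([30., 16.]), 7)
[244. 216.] 402 base [513. 206.] [70. 40.] 20 zmax 0.065 rib (array([513., 206.]), array([30., 16.]), 19)
[131. 221.] 408 base [507. 503.] [72. 40.] 68 zmax 0.062 rib (array([506., 502.]), array([29., 16.]), 68)
[187. 220.] 283 base [507. 356.] [48. 40.] 10 zmax 0.062 rib (array([507., 356.]), array([30., 16.]), 11)
[193. 257.] 419 base [408. 341.] [69. 41.] 16 zmax 0.063 rib (array([408., 341.]), array([30., 16.]), 16)
[240. 263.] 582 base [390. 217.] [70. 57.] 19 zmax 0.063 rib (array([390., 217.]), array([29., 16.]), 19)
[128. 271.] 453 base [378. 508.] [40. 72.] 74 zmax 0.063 rib (array([379., 508.]), array([16., 30.]), 75)
plate ((548.8982543945312, -119.57139587402344), (397.9363708496094, 205.0695343017578), 85.37049865722656) [[ 430.63885 -309.61462]
 [ 635.03937 -326.16626]
 [ 667.15765   70.47183]
 [ 462.75714   87.02347]]
bolt 78 [0.59822408 0.04154303 0.09342309] [0.0226234  0.02009037 0.01258496]
bolt 84 [ 0.57179542 -0.28434285  0.09338343] [0.02266927 0.02080178 0.0140911 ]
```

View pics/crop.png

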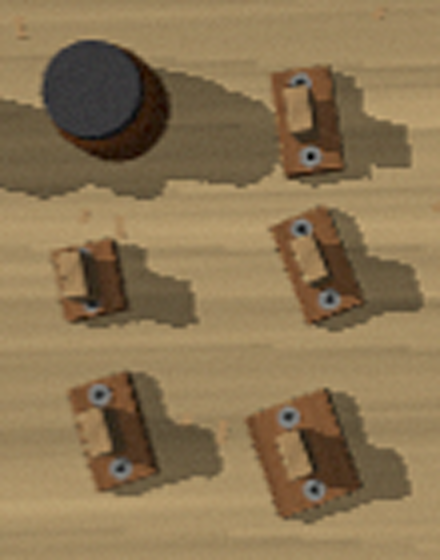

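Candidates, by pixel: (241,180), (244,216) and (193,257) measure 70x40 mm in wood, so they are the guides. (187,220) is 48 mm long (short) and (240,263) is 57 mm wide (wide). (131,221) is orange and (128,271) is black, so neither is meant. The crop confirms all of this. The jar is at (190,175).

```bash
cat >> h.py <<'E'
JO=np.array([.5557,-.1196]); JY=-4.63
def jig(x,y):
    a=np.radians(JY); return JO+np.array([x*np.cos(a)-y*np.sin(a),x*np.sin(a)+y*np.cos(a)])
def go(x,y,z,yaw,flip=None):
    """tool y to world angle yaw+90 (mod 180); prints turn-first, then shift in final tool frame (units)"""
    s=env.observe(); R=s['tool_rot']; p=s['position']
    ty=np.degrees(np.arctan2(R[1,1],R[0,1])); dw=(yaw+90-ty+90)%180-90
    if flip: dw+=flip*180
    a=np.radians(ty+dw); Y=np.array([np.cos(a),np.sin(a),0]); Z=np.array([0,0,-1.]); X=np.cross(Y,Z)
    d=np.array([x,y,z])-p
    print('t',s['time_s'],'q6',s['q'][5].round(1),'turn z units',round(-dw/5,2),'shift units',np.round([d@X/.05,d@Y/.05,d@Z/.05],3))
def blocks():
    im,d=imaging.get_image('top'); P=cloud(cam('top'),d); z=P[...,2]
    n,L,st,ce=cv2.connectedComponentsWithStats(((z>0.009)&(z<0.075)).astype(np.uint8),connectivity=4)
    for i in range(1,n):
        if 150<st[i,4]<900:
            q=P[L==i]; t=q[q[:,2]>.045]
            if len(t)<15: continue
            r=cv2.minAreaRect((q[:,:2]*1000).astype(np.float32)); s=np.round(r[1])
            if max(s)<80 and min(s)>35: 
                rr=cv2.minAreaRect((t[:,:2]*1000).astype(np.float32)); yaw=r[2] if r[1][0]>r[1][1] else r[2]-90
                print(ce[i].round(),'base',np.round(r[0]),s,'rib',np.round(rr[0]),np.round(rr[1]),'yaw',round(yaw,1))
    return im,d,P
E
python3 - <<'E'
from h import *
blocks(); go(.408,.341,.12,16)
f=np.load('top0.npz'); P=cloud(cam('top'),f['d'])
for y in(-.165,.165):
    c0=jig(.03,y); r=np.hypot(P[...,0]-c0[0],P[...,1]-c0[1]); k=(r<.0175)&(r>.0135); print(c0,np.median(P[k][:,2]),np.percentile(P[k][:,2],[20,80]))
E
```

```text
[198. 180.] base [613. 326.] [41. 71.] rib [614. 326.] [40. 70.] yaw -35.6
[241. 180.] base [610. 211.] [70. 40.] rib [609. 210.] [29. 16.] yaw 6.5
[244. 216.] base [513. 206.] [70. 40.] rib [513. 205.] [30. 16.] yaw 20.1
[132. 221.] base [507. 502.] [71. 40.] rib [507. 502.] [30. 16.] yaw 67.5
[187. 220.] base [507. 356.] [48. 41.] rib [507. 356.] [31. 16.] yaw 10.5
[193. 257.] base [408. 341.] [69. 41.] rib [407. 341.] [29. 17.] yaw 15.3
[240. 263.] base [390. 217.] [70. 56.] rib [390. 217.] [29. 16.] yaw 18.8
[128. 270.] base [378. 509.] [41. 72.] rib [379. 508.] [17. 29.] yaw -16.0
t 0.15 q6 -12.3 turn z units -8.31 shift units [-2.432 -3.924  1.713]
[ 0.57228317 -0.28648319] 0.06204023234511838 [0.05750894 0.06384074]
[0.59892104 0.04243994] 0.06249828607520857 [0.0601966 0.0640788]
```

Emit:
{"method": "arm_command", "body": {
  "turn": [
    [0,0,-0.92],
    [0,0,-0.92],
    [0,0,-0.92],
    [0,0,-0.92],
    [0,0,-0.92],
    [0,0,-0.92],
    [0,0,-0.92],
    [0,0,-0.92],
    [0,0,-0.95],
    [0,0,0]
  ],
  "xyz": [
    [0,0,0],
    [0,0,0],
    [0,0,0],
    [0,0,0],
    [0,0,0],
    [0,0,0],
    [0,0,0],
    [0,0,0],
    [0,0,0],
    [0,0,0]
  ],
  "claw": [50,50,50,50,50,50,50,50,50,50],
  "squeeze": 40
}}

```text
time_s: 1.15
position: [0.2371, 0.4961, 0.2059]
tool_rot: [[-0.961, -0.276, -0.0], [-0.276, 0.961, -0.0], [0.0, -0.0, -1.0]]
ft_force: [-0.2, -0.0, 0.0]
grip_width: 0.0499
gripper_force: 0.0
```

Emit:
{"method": "arm_command", "body": {
  "turn": [
    [0,0,0],
    [0,0,0],
    [0,0,0],
    [0,0,0],
    [0,0,0],
    [0,0,0],
    [0,0,0]
  ],
  "xyz": [
    [-0.4,-0.65,0.285],
    [-0.4,-0.65,0.285],
    [-0.4,-0.65,0.285],
    [-0.4,-0.65,0.285],
    [-0.4,-0.65,0.285],
    [-0.43,-0.67,0.288],
    [0,0,0]
  ],
  "claw": [50,50,50,50,50,50,50]
}}

```text
time_s: 1.85
position: [0.4103, 0.3383, 0.1185]
tool_rot: [[-0.963, -0.269, -0.002], [-0.269, 0.963, -0.002], [0.003, -0.001, -1.0]]
ft_force: [-1.1, 0.1, 0.8]
grip_width: 0.0504
gripper_force: 0.0
```

Run:
```python
from h import *
go(.408,.341,.032,15.5)
s=env.observe();print(s['position'],s['q'])
im,d=imaging.get_image('wrist'); cv2.imwrite('pics/w1.png',im)
```

```text
t 1.85 q6 -78.8 turn z units 0.02 shift units [0.029 0.064 1.731]
[0.41026719 0.33831    0.11854613] [ 2.67693497e+01  2.47585174e+01  8.52057603e+01 -4.99912730e-02
  7.02005920e+01 -7.88214670e+01]
```

View pics/w1.png

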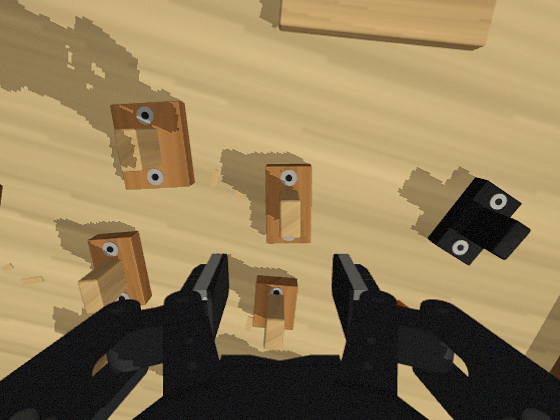

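```bash
cat >> h.py <<'E'
def near(x,y,r=.06,name='wrist',zlo=.009):
    """block at (x,y): centre from base top points and rib points"""
    c=cam(name); im,d=imaging.get_image(name); P=cloud(c,d); z=P[...,2]
    k=(np.hypot(P[...,0]-x,P[...,1]-y)<r)&(z<.075)
    q=P[k&(z>zlo)]; t=P[k&(z>zlo+.04)]
    for v in (q,t):
        if len(v)>10: rr=cv2.minAreaRect((v[:,:2]*1000).astype(np.float32)); print(len(v),np.round(rr[0],1),np.round(rr[1],1),round(rr[2],1),'z',np.percentile(v[:,2],[50,98]).round(4))
    return im,d,P
E
python3 - <<'E'
from h import *
near(.408,.341,.05)
E
```

```text
3517 [407.8 344.6] [70.1 40. ] 16.0 z [0.0189 0.0612]
836 [407.2 344.7] [29.6 15.3] 15.7 z [0.0602 0.0617]
```

Emit:
{"method": "arm_command", "body": {
  "turn": [
    [0,0,0],
    [0,0,0],
    [0,0,0],
    [0,0,0],
    [0,0,0],
    [0,0,0],
    [0,0,0],
    [0,0,0],
    [0,0,0]
  ],
  "xyz": [
    [0.02,0.1,0.4],
    [0,0,0.4],
    [0,0,0.4],
    [0,0,0.3],
    [0,0,0.2],
    [0,0,0],
    [0,0,0],
    [0,0,0],
    [0,0,0]
  ],
  "claw": [50,50,50,50,50,50,10,10,10],
  "squeeze": 50
}}

```text
time_s: 2.85
position: [0.4059, 0.3461, 0.0362]
tool_rot: [[-0.961, -0.276, 0.001], [-0.276, 0.961, 0.001], [-0.001, 0.0, -1.0]]
ft_force: [0.6, -0.2, 1.5]
grip_width: 0.0104
gripper_force: 0.0
```

Emit:
{"method": "arm_command", "body": {
  "turn": [
    [0,0,0],
    [0,0,0],
    [0,0,0]
  ],
  "xyz": [
    [0,0,0],
    [0,0,0],
    [0,0,0]
  ],
  "claw": [10,10,10]
}}

```text
time_s: 3.15
position: [0.4057, 0.3458, 0.0356]
tool_rot: [[-0.961, -0.276, 0.0], [-0.276, 0.961, 0.0], [-0.0, 0.0, -1.0]]
ft_force: [0.0, -0.4, -0.9]
grip_width: 0.01
gripper_force: 0.0
```

Run:
```python
from h import *
im,d=imaging.get_image('wrist'); cv2.imwrite('pics/w2.png',im)
blocks()
```

```text
[198. 180.] base [614. 326.] [41. 71.] rib [614. 326.] [41. 71.] yaw -34.9
[241. 180.] base [610. 211.] [71. 40.] rib [610. 210.] [31. 16.] yaw 6.8
[244. 216.] base [513. 206.] [70. 40.] rib [512. 206.] [29. 16.] yaw 20.1
[132. 221.] base [507. 503.] [71. 40.] rib [506. 502.] [31. 16.] yaw 67.9
[187. 220.] base [507. 356.] [49. 41.] rib [507. 356.] [30. 16.] yaw 11.4
[240. 263.] base [390. 217.] [70. 56.] rib [390. 217.] [29. 16.] yaw 18.7
```

View pics/w2.png

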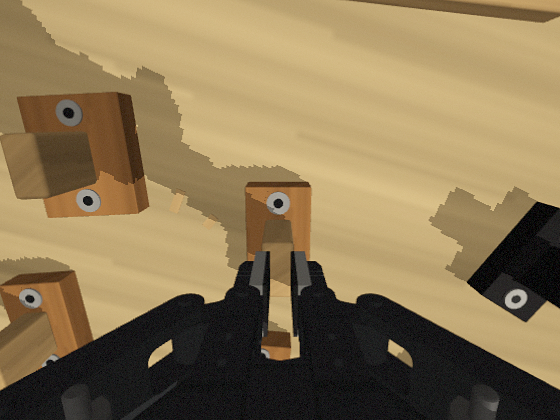

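Run:
```python
from h import *
im,d,P=near(.408,.341,.06)
for u,v in((278,203),(278,185),(278,235),(278,255),(278,275),(279,300),(279,325),(275,350),(256,290),(300,290)): print((u,v),P[v,u].round(4))
print(env.observe()['tool_rot'],env.observe()['grip_width'])
```

```text
5887 [397.7 341.8] [49.6 40.1] 16.0 z [0.0193 0.0729]
1917 [404.9 342. ] [31.8 31.9] 74.7 z [0.0606 0.0742]
(278, 203) [0.3837 0.3381 0.0194]
(278, 185) [0.374  0.3353 0.0147]
(278, 235) [0.3931 0.341  0.0493]
(278, 255) [0.3994 0.3428 0.06  ]
(278, 275) [0.4094 0.3457 0.0608]
(279, 300) [0.4574 0.3597 0.0006]
(279, 325) [0.4772 0.3654 0.0008]
(275, 350) [0.4857 0.365  0.0179]
(256, 290) [0.3967 0.3342 0.1032]
(300, 290) [0.3957 0.3506 0.0969]
[[-9.61237100e-01 -2.75723115e-01 -4.54552193e-05]
 [-2.75723112e-01  9.61237100e-01 -6.09962770e-05]
 [ 6.05113267e-05 -4.60988299e-05 -9.99999997e-01]] 0.010300053828172447
```

Emit:
{"method": "arm_command", "body": {
  "turn": [
    [0,0,0],
    [0,0,0],
    [0,0,0]
  ],
  "xyz": [
    [0,0,0],
    [0,0,0],
    [0,0,0]
  ],
  "claw": [0,0,0]
}}

```text
time_s: 3.6
position: [0.4056, 0.3458, 0.0354]
tool_rot: [[-0.961, -0.276, -0.0], [-0.276, 0.961, -0.0], [0.0, -0.0, -1.0]]
ft_force: [0.8, 1.1, -0.2]
grip_width: 0.0001
gripper_force: 0.0
```

Run:
```python
from h import *
s=env.observe(); print(s['position'],s['grip_width'],s['gripper_force'],s['ft_force'])
im,d,P=near(.408,.341,.06); cv2.imwrite('pics/w3.png',cv2.resize(im[160:380,160:400],None,fx=2.5,fy=2.5))
for n in ['scene']:
    im,d=imaging.get_image(n); cv2.imwrite('pics/s3.png',cv2.resize(im[120:320,320:560],None,fx=3,fy=3))
```

```text
[0.40558776 0.34584028 0.03542692] 0.00014117163765482976 0.0 [ 0.75737131  1.13466021 -0.18805367]
5173 [402.4 343.1] [59.4 40.1] 15.8 z [0.0189 0.0731]
969 [396.8 342.6] [ 9.7 26.8] 22.7 z [0.0609 0.0748]
```

View pics/w3.png

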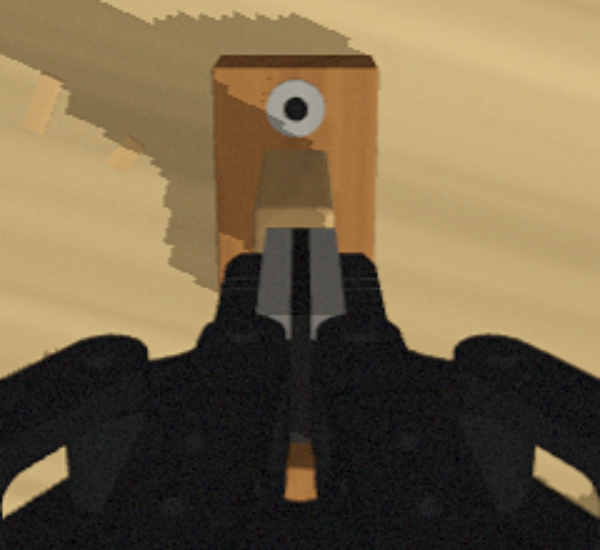

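Run:
```python
from h import *
c=cam('wrist'); im,d=imaging.get_image('wrist'); P=cloud(c,d)
print('cam',-c[2].T@c[3]); print('tcp px',proj(c,[env.observe()['position']]),)
for v in range(240,300,6): print(v,[tuple(P[v,u].round(3)) for u in(272,280,288)])
```

```text
cam [0.34038816 0.32684076 0.20372348]
tcp px [[280.32260457 249.1537357 ]]
240 [(np.float64(0.394), np.float64(0.338), np.float64(0.056)), (np.float64(0.393), np.float64(0.342), np.float64(0.057)), (np.float64(0.392), np.float64(0.346), np.float64(0.057))]
246 [(np.float64(0.396), np.float64(0.339), np.float64(0.06)), (np.float64(0.395), np.float64(0.343), np.float64(0.059)), (np.float64(0.393), np.float64(0.346), np.float64(0.06))]
252 [(np.float64(0.396), np.float64(0.339), np.float64(0.066)), (np.float64(0.395), np.float64(0.343), np.float64(0.066)), (np.float64(0.394), np.float64(0.346), np.float64(0.066))]
258 [(np.float64(0.396), np.float64(0.339), np.float64(0.073)), (np.float64(0.395), np.float64(0.343), np.float64(0.074)), (np.float64(0.394), np.float64(0.346), np.float64(0.074))]
264 [(np.float64(0.396), np.float64(0.339), np.float64(0.08)), (np.float64(0.395), np.float64(0.343), np.float64(0.08)), (np.float64(0.394), np.float64(0.346), np.float64(0.081))]
270 [(np.float64(0.396), np.float64(0.339), np.float64(0.086)), (np.float64(0.395), np.float64(0.343), np.float64(0.086)), (np.float64(0.394), np.float64(0.346), np.float64(0.086))]
276 [(np.float64(0.396), np.float64(0.34), np.float64(0.091)), (np.float64(0.395), np.float64(0.343), np.float64(0.09)), (np.float64(0.395), np.float64(0.346), np.float64(0.09))]
282 [(np.float64(0.396), np.float64(0.34), np.float64(0.096)), (np.float64(0.395), np.float64(0.343), np.float64(0.096)), (np.float64(0.394), np.float64(0.345), np.float64(0.096))]
288 [(np.float64(0.397), np.float64(0.34), np.float64(0.098)), (np.float64(0.396), np.float64(0.343), np.float64(0.098)), (np.float64(0.395), np.float64(0.346), np.float64(0.098))]
294 [(np.float64(0.395), np.float64(0.34), np.float64(0.106)), (np.float64(0.399), np.float64(0.344), np.float64(0.098)), (np.float64(0.394), np.float64(0.345), np.float64(0.106))]
```

View pics/s3.png

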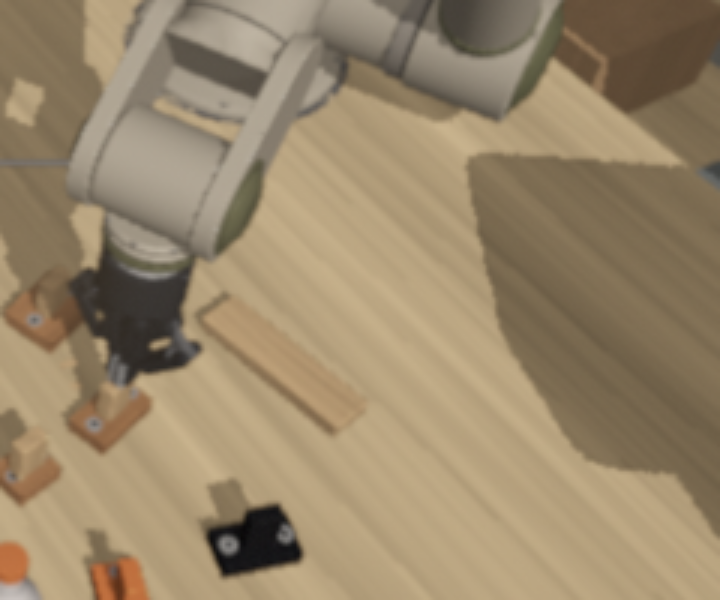

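Emit:
{"method": "arm_command", "body": {
  "turn": [
    [0,0,0],
    [0,0,0],
    [0,0,0],
    [0,0,0]
  ],
  "xyz": [
    [0,0,-0.4],
    [0,0,-0.4],
    [0,0,0],
    [0,0,0]
  ],
  "claw": [0,0,0,0]
}}

```text
time_s: 4.15
position: [0.4056, 0.3458, 0.0753]
tool_rot: [[-0.961, -0.276, 0.0], [-0.276, 0.961, 0.0], [-0.0, 0.0, -1.0]]
ft_force: [-0.6, -0.5, -0.6]
grip_width: 0.0003
gripper_force: 0.0
```

Run:
```python
from h import *
c=cam('wrist'); im,d=imaging.get_image('wrist'); P=cloud(c,d)
print(env.observe()['position'],'cam',-c[2].T@c[3])
for v in range(220,300,6): print(v,P[v,272].round(3),P[v,288].round(3))
c=cam('scene'); im,d=imaging.get_image('scene'); P=cloud(c,d)
p=env.observe()['position'];k=(np.hypot(P[...,0]-p[0],P[...,1]-p[1])<.03)&(P[...,2]>.064)
print('scene fingers: lowest z',np.sort(P[k][:,2])[:15].round(4)); q=P[k]; print(q[q[:,2]<q[:,2].min()+.02][:,:3].mean(0))
```

```text
[0.4052829  0.3456716  0.07483912] cam [0.34026823 0.32678063 0.24357684]
220 [0.395 0.337 0.06 ] [0.392 0.347 0.06 ]
226 [0.398 0.338 0.06 ] [0.396 0.348 0.06 ]
232 [0.402 0.34  0.06 ] [0.399 0.349 0.06 ]
238 [0.406 0.341 0.06 ] [0.403 0.35  0.06 ]
244 [0.409 0.342 0.061] [0.407 0.351 0.06 ]
250 [0.413 0.343 0.061] [0.411 0.352 0.06 ]
256 [0.396 0.339 0.111] [0.394 0.346 0.112]
262 [0.396 0.339 0.118] [0.394 0.346 0.117]
268 [0.396 0.339 0.124] [0.394 0.346 0.124]
274 [0.396 0.339 0.129] [0.394 0.346 0.129]
280 [0.396 0.34  0.134] [0.394 0.345 0.134]
286 [0.396 0.34  0.138] [0.394 0.345 0.139]
292 [0.395 0.34  0.145] [0.393 0.345 0.145]
298 [0.394 0.34  0.15 ] [0.394 0.345 0.148]
scene fingers: lowest z [0.0642 0.0654 0.1027 0.1036 0.1036 0.1047 0.1049 0.106  0.1071 0.1073
 0.1079 0.1082 0.11   0.1102 0.1107]
[0.41419997 0.34358459 0.06478481]
```

The fingertips sit about 29 mm above where the TCP reading puts them. Both views show it, and the fingers closed above the rib. I'll allow for that offset.

Emit:
{"method": "arm_command", "body": {
  "turn": [
    [0,0,0],
    [0,0,0],
    [0,0,0],
    [0,0,0],
    [0,0,0],
    [0,0,0],
    [0,0,0],
    [0,0,0],
    [0,0,0],
    [0,0,0],
    [0,0,0],
    [0,0,0]
  ],
  "xyz": [
    [0,-0.05,0],
    [0,0,0],
    [0,0,0.3],
    [0,0,0.3],
    [0,0,0.3],
    [0,0,0.3],
    [0,0,0.26],
    [0,0,0],
    [0,0,0],
    [0,0,0],
    [0,0,0],
    [0,0,0]
  ],
  "claw": [50,50,50,50,50,50,50,50,5,5,5,5],
  "squeeze": 50
}}

```text
time_s: 5.45
position: [0.4067, 0.3437, 0.0031]
tool_rot: [[-0.961, -0.276, 0.001], [-0.276, 0.961, 0.001], [-0.001, 0.0, -1.0]]
ft_force: [0.2, 0.0, 3.6]
grip_width: 0.0155
gripper_force: 54.0
```

Emit:
{"method": "arm_command", "body": {
  "turn": [
    [0,0,0],
    [0,0,0],
    [0,0,0],
    [0,0,0.8],
    [0,0,0.8],
    [0,0,0.8],
    [0,0,0.8],
    [0,0,0.9],
    [0,0,0]
  ],
  "xyz": [
    [0,0,-0.3],
    [0,0,-0.6],
    [0,0,-0.6],
    [0,0,-0.6],
    [0,0,0],
    [0,0,0],
    [0,0,0],
    [0,0,0],
    [0,0,0]
  ],
  "claw": [5,5,5,5,5,5,5,5,5]
}}

```text
time_s: 6.35
position: [0.4061, 0.3434, 0.1075]
tool_rot: [[-0.997, 0.079, -0.0], [0.079, 0.997, -0.0], [0.0, -0.0, -1.0]]
ft_force: [-0.1, 0.4, -1.9]
grip_width: 0.0155
gripper_force: 53.4
```

Run:
```python
from h import *
x=jig(-.068,.08); print(x); s=env.observe(); print(s['position'],s['grip_width'],s['gripper_force'])
go(x[0]-.001,x[1],.05,JY)
```

```text
[ 0.49437957 -0.03437204]
[0.4061445  0.34335748 0.10750861] 0.015476785448152371 53.36467981338501
t 6.35 q6 -58.0 turn z units 0.02 shift units [-2.349 -7.389  1.15 ]
```

Emit:
{"method": "arm_command", "body": {
  "turn": [
    [0,0,0],
    [0,0,0],
    [0,0,0],
    [0,0,0],
    [0,0,0],
    [0,0,0],
    [0,0,0],
    [0,0,0],
    [0,0,0],
    [0,0,0],
    [0,0,0],
    [0,0,0]
  ],
  "xyz": [
    [-0.15,-0.4,0],
    [-0.25,-0.8,0],
    [-0.25,-0.8,0],
    [-0.25,-0.8,0],
    [-0.25,-0.8,0],
    [-0.25,-0.8,0],
    [-0.25,-0.8,0],
    [-0.25,-0.8,0],
    [-0.25,-0.8,0.3],
    [-0.2,-0.59,0.4],
    [0,0,0.4],
    [0,0,0]
  ],
  "claw": [5,5,5,5,5,5,5,5,5,5,5,5]
}}

```text
time_s: 7.55
position: [0.4931, -0.0345, 0.0505]
tool_rot: [[-0.997, 0.078, -0.005], [0.078, 0.997, 0.002], [0.005, 0.001, -1.0]]
ft_force: [-0.7, 1.1, -2.0]
grip_width: 0.0152
gripper_force: 53.3
```

Run:
```python
from h import *
x=jig(-.068,.08); go(x[0]-.001,x[1],.0155,JY)
im,d=imaging.get_image('wrist'); cv2.imwrite('pics/w4.png',im); np.savez('w4.npz',im=im,P=cloud(cam('wrist'),d))
im,d=imaging.get_image('top'); np.savez('t4.npz',im=im,P=cloud(cam('top'),d))
P=cloud(cam('top'),d)
for y in(-.165,.165):
    c0=jig(.03,y); k=(np.hypot(P[...,0]-c0[0],P[...,1]-c0[1])<.03)&(P[...,2]>.085)&(P[...,2]<.1); print(c0,P[k].mean(0) if k.sum() else 0)
```

```text
t 7.55 q6 -103.3 turn z units 0.03 shift units [-0.005  0.002  0.701]
[ 0.57228317 -0.28648319] [ 0.57179469 -0.28409966  0.09399206]
[0.59892104 0.04243994] [0.59853777 0.04152655 0.09334358]
```

View pics/w4.png

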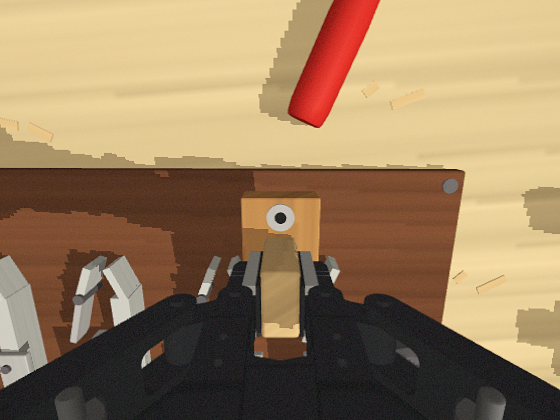

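Run:
```python
from h import *
f=np.load('w4.npz'); P=f['P']; im=f['im']
a=np.radians(JY); R=np.array([[np.cos(a),-np.sin(a)],[np.sin(a),np.cos(a)]])
Q=(P[...,:2]-JO)@R*1000; z=P[...,2]*1000
# plate left edge and near edge from colour transitions
for v in(200,230,260):
    row=z[v]; u=np.where(row[330:520]>6)[0].max()+330; print('left edge',v,u,Q[v,u].round(1),z[v,u].round(1))
for u in(150,220,400):
    v=np.where(z[100:250,u]>6)[0].min()+100; print('near edge',u,v,Q[v,u].round(1))
for v in(200,215,225):
    k=np.where((z[v,200:360]>35))[0]+200; print('block',v,k.min(),k.max(),Q[v,k.min()].round(1),Q[v,k.max()].round(1),z[v,k[3]].round(1))
for (u0,u1) in((190,222),(326,345),(60,110),(100,150)):
    s=np.s_[250:300,u0:u1]; k=(z[s]>28)&(z[s]<36); q=Q[s][k]; print(u0,k.sum(),q.min(0).round(1) if k.sum() else '',q.max(0).round(1) if k.sum() else '', np.median(z[s][k]) if k.sum() else '')
```

```text
left edge 200 518 [-136.    79.6] 220.4
left edge 230 456 [-67.7 201.2] 13.9
left edge 260 451 [-45.8 200.5] 14.9
near edge 150 169 [-108.7   -5.9]
near edge 220 142 [-136.    79.6]
near edge 400 169 [-108.8  160.5]
block 200 240 319 [-100.7   60. ] [-100.7   99.5] 67.7
block 215 230 343 [-136.    79.6] [-136.    79.6] 66.7
block 225 241 318 [-87.4  60.1] [-87.9  99.3] 66.5
190 281 [-48.9  26.6] [-26.2  38.3] 34.262888891865956
326 122 [-49.1 111.9] [-39.1 118.1] 33.97938924617873
60 502 [-48.9 -55.1] [-24.6 -29.2] 33.890965600742106
100 558 [-48.9 -34.2] [-22.7 -19. ] 33.61983631507108
```

Emit:
{"method": "arm_command", "body": {
  "turn": [
    [0,0,0.03],
    [0,0,0],
    [0,0,0],
    [0,0,0],
    [0,0,0]
  ],
  "xyz": [
    [0,0.02,0.3],
    [0,0,0.3],
    [0,0,0.1],
    [0,0,0],
    [0,0,0]
  ],
  "claw": [5,5,5,5,5]
}}

```text
time_s: 8.15
position: [0.4951, -0.033, 0.0184]
tool_rot: [[-0.997, 0.08, 0.001], [0.08, 0.997, -0.0], [-0.002, -0.0, -1.0]]
ft_force: [0.8, 0.3, -1.4]
grip_width: 0.0148
gripper_force: 53.3
```

Emit:
{"method": "arm_command", "body": {
  "turn": [
    [0,0,0],
    [0,0,0],
    [0,0,0],
    [0,0,0],
    [0,0,0],
    [0,0,0]
  ],
  "xyz": [
    [-0.15,0,0],
    [-0.2,0,0],
    [-0.2,0,0],
    [-0.2,0,0],
    [0,0,0],
    [0,0,0]
  ],
  "claw": [5,5,5,5,5,5]
}}

```text
time_s: 8.75
position: [0.533, -0.0365, 0.0176]
tool_rot: [[-0.997, 0.081, 0.002], [0.081, 0.997, -0.001], [-0.002, -0.0, -1.0]]
ft_force: [1.5, -3.7, -0.1]
grip_width: 0.0154
gripper_force: 53.3
```

Emit:
{"method": "arm_command", "body": {
  "turn": [
    [0,0,0],
    [0,0,0],
    [0,0,0]
  ],
  "xyz": [
    [0,0,0.05],
    [0,0,0],
    [0,0,0]
  ],
  "claw": [5,5,5]
}}

```text
time_s: 9.05
position: [0.5322, -0.0363, 0.0151]
tool_rot: [[-0.997, 0.081, 0.001], [0.081, 0.997, -0.0], [-0.001, -0.0, -1.0]]
ft_force: [2.0, -3.6, -0.2]
grip_width: 0.0153
gripper_force: 53.4
```

Run:
```python
from h import *
s=env.observe(); print(s['position'],s['ft_force'],s['wrist_torque'])
x=jig(.047,.0805); go(x[0],x[1],.0155,JY)
```

```text
[ 0.53219449 -0.03628786  0.01509514] [ 1.97187619 -3.58048572 -0.15967874] [-0.7334245  -0.37002908 -0.19286613]
t 9.05 q6 -102.0 turn z units -0.0 shift units [-1.543 -0.013 -0.008]
```

Emit:
{"method": "arm_command", "body": {
  "turn": [
    [0,0,0],
    [0,0,0],
    [0,0,0],
    [0,0,0],
    [0,0,0],
    [0,0,0],
    [0,0,0],
    [0,0,0],
    [0,0,0]
  ],
  "xyz": [
    [-0.2,0,0],
    [-0.2,0,0],
    [-0.2,0,0],
    [-0.2,0,0],
    [-0.2,0,0],
    [-0.2,0,0],
    [-0.2,0,0],
    [0,0,0],
    [0,0,0]
  ],
  "claw": [5,5,5,5,5,5,5,5,5]
}}

```text
time_s: 9.95
position: [0.6019, -0.0418, 0.0151]
tool_rot: [[-0.997, 0.081, 0.001], [0.081, 0.997, -0.0], [-0.001, -0.0, -1.0]]
ft_force: [3.1, -2.1, 1.2]
grip_width: 0.0156
gripper_force: 53.9
```

Emit:
{"method": "arm_command", "body": {
  "turn": [
    [0,0,0],
    [0,0,0],
    [0,0,0],
    [0,0,0]
  ],
  "xyz": [
    [-0.05,0,0],
    [-0.05,0,0],
    [-0.03,0,0],
    [0,0,0]
  ],
  "claw": [5,5,5,5]
}}

```text
time_s: 10.35
position: [0.6073, -0.0416, 0.0152]
tool_rot: [[-0.997, 0.081, -0.002], [0.081, 0.997, 0.001], [0.002, 0.001, -1.0]]
ft_force: [-2.7, 1.1, 5.8]
grip_width: 0.0153
gripper_force: 54.5
```

Emit:
{"method": "arm_command", "body": {
  "turn": [
    [0,0,0],
    [0,0,0],
    [0,0,0]
  ],
  "xyz": [
    [-0.03,0,0],
    [-0.02,0,0],
    [0,0,0]
  ],
  "claw": [5,5,5]
}}

```text
time_s: 10.65
position: [0.6083, -0.0416, 0.0153]
tool_rot: [[-0.997, 0.081, -0.005], [0.081, 0.997, 0.001], [0.005, 0.001, -1.0]]
ft_force: [-10.2, 0.3, 11.1]
grip_width: 0.0153
gripper_force: 55.1
```

Emit:
{"method": "arm_command", "body": {
  "turn": [
    [0,0,0],
    [0,0,0],
    [0,0,0],
    [0,0,0],
    [0,0,0],
    [0,0,0],
    [0,0,0],
    [0,0,0]
  ],
  "xyz": [
    [0,0,0],
    [0,0,0],
    [0,0,0],
    [0,0,-0.4],
    [0,0,-0.5],
    [0,0,-0.5],
    [0,0,-0.5],
    [0,0,0]
  ],
  "claw": [30,30,30,30,40,50,50,50]
}}

```text
time_s: 11.45
position: [0.6123, -0.0427, 0.1133]
tool_rot: [[-0.997, 0.081, 0.006], [0.081, 0.997, -0.001], [-0.006, -0.001, -1.0]]
ft_force: [-0.0, -0.5, -0.3]
grip_width: 0.0503
gripper_force: 0.0
```

Run:
```python
from h import *
s=env.observe(); print(s['position'])
x=jig(.047,.08); near(x[0],x[1],.045,zlo=.022)
im,d=imaging.get_image('wrist'); cv2.imwrite('pics/w5.png',im)
blocks()
go(.513,.206,.107,20)
```

```text
[ 0.61227573 -0.04274342  0.11326906]
7840 [610.  -48.5] [80.1 87. ] 85.4 z [0.0378 0.0729]
991 [609.4 -42.2] [15.9 30.4] 85.8 z [0.0722 0.0736]
[198. 180.] base [614. 326.] [43. 71.] rib [614. 327.] [41. 69.] yaw -35.5
[241. 180.] base [610. 210.] [71. 40.] rib [610. 211.] [31. 16.] yaw 7.1
[244. 216.] base [513. 205.] [70. 40.] rib [512. 205.] [30. 16.] yaw 20.3
[132. 221.] base [507. 502.] [71. 40.] rib [507. 502.] [29. 16.] yaw 68.1
[187. 220.] base [507. 356.] [48. 40.] rib [507. 356.] [30. 16.] yaw 10.2
[240. 258.] base [396. 219.] [57. 56.] rib [393. 218.] [23. 16.] yaw 18.7
[128. 271.] base [378. 508.] [42. 72.] rib [380. 508.] [16. 30.] yaw -15.2
t 11.6 q6 -100.4 turn z units -4.93 shift units [0.129 5.332 0.04 ]
```

View pics/w5.png

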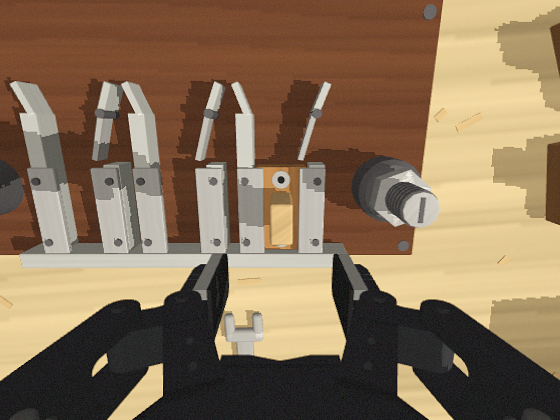

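Emit:
{"method": "arm_command", "body": {
  "turn": [
    [0,0,-0.98],
    [0,0,-0.98],
    [0,0,-0.99],
    [0,0,-0.99],
    [0,0,-0.99],
    [0,0,0],
    [0,0,0],
    [0,0,0],
    [0,0,0],
    [0,0,0],
    [0,0,0],
    [0,0,0]
  ],
  "xyz": [
    [0,0,0],
    [0,0,0],
    [0,0,0],
    [0,0,0],
    [0,0,0],
    [0.02,0.5,0],
    [0.02,0.9,0],
    [0.02,0.9,0],
    [0.02,0.9,0],
    [0.02,0.9,0],
    [0.02,0.8,0],
    [0.01,0.45,0]
  ],
  "claw": [50,50,50,50,50,50,50,50,50,50,50,50]
}}

```text
time_s: 12.8
position: [0.511, 0.209, 0.1087]
tool_rot: [[-0.939, -0.344, -0.003], [-0.344, 0.939, 0.0], [0.003, 0.001, -1.0]]
ft_force: [0.1, 0.6, 0.1]
grip_width: 0.0499
gripper_force: 0.0
```

Emit:
{"method": "arm_command", "body": {
  "turn": [
    [0,0,0],
    [0,0,0]
  ],
  "xyz": [
    [0,0,0],
    [0,0,0]
  ],
  "claw": [50,50]
}}

```text
time_s: 13.0
position: [0.5128, 0.2065, 0.1091]
tool_rot: [[-0.939, -0.343, -0.002], [-0.343, 0.939, -0.001], [0.002, 0.0, -1.0]]
ft_force: [0.5, -0.0, 0.9]
grip_width: 0.0501
gripper_force: 0.0
```

```bash
sed -i 's/-.1196\])/-.1185])/' h.py
python3 - <<'E'
from h import *
near(.512,.207,.045)
go(.512,.207,.003,20.2)
E
```

```text
3794 [513.1 208.4] [70.  40.1] 20.1 z [0.0189 0.0612]
911 [512.7 208.2] [29.3 15.5] 20.0 z [0.0602 0.0617]
t 13.05 q6 -100.4 turn z units -0.04 shift units [0.014 0.029 2.125]
```

Emit:
{"method": "arm_command", "body": {
  "turn": [
    [0,0,0],
    [0,0,0],
    [0,0,0],
    [0,0,0],
    [0,0,0],
    [0,0,0],
    [0,0,0],
    [0,0,0],
    [0,0,0],
    [0,0,0],
    [0,0,0]
  ],
  "xyz": [
    [0,0.03,0.4],
    [0,0,0.5],
    [0,0,0.5],
    [0,0,0.4],
    [0,0,0.24],
    [0,0,0.1],
    [0,0,0],
    [0,0,0],
    [0,0,0],
    [0,0,0],
    [0,0,0]
  ],
  "claw": [50,50,50,50,50,50,50,5,5,5,5],
  "squeeze": 50
}}

```text
time_s: 14.15
position: [0.513, 0.2081, 0.0037]
tool_rot: [[-0.94, -0.342, 0.002], [-0.342, 0.94, 0.0], [-0.002, -0.0, -1.0]]
ft_force: [-0.5, 0.7, 4.7]
grip_width: 0.0151
gripper_force: 54.4
```

Emit:
{"method": "arm_command", "body": {
  "turn": [
    [0,0,0],
    [0,0,0],
    [0,0,0],
    [0,0,0.95],
    [0,0,1.0],
    [0,0,1.0],
    [0,0,1.0],
    [0,0,1.0],
    [0,0,0]
  ],
  "xyz": [
    [0,0,-0.3],
    [0,0,-0.6],
    [0,0,-0.6],
    [0,0,-0.6],
    [0,0,0],
    [0,0,0],
    [0,0,0],
    [0,0,0],
    [0,0,0]
  ],
  "claw": [5,5,5,5,5,5,5,5,5]
}}

```text
time_s: 15.05
position: [0.5123, 0.208, 0.1078]
tool_rot: [[-0.997, 0.083, -0.001], [0.083, 0.997, -0.0], [0.001, -0.0, -1.0]]
ft_force: [-0.3, -0.5, -1.8]
grip_width: 0.0154
gripper_force: 53.3
```

Run:
```python
from h import *
x=jig(-.068,.0); print(x); go(x[0],x[1],.05,JY)
```

```text
[ 0.4879219  -0.11301098]
t 15.05 q6 -75.4 turn z units -0.03 shift units [-0.032 -6.439  1.156]
```

Emit:
{"method": "arm_command", "body": {
  "turn": [
    [0,0,-0.03],
    [0,0,0],
    [0,0,0],
    [0,0,0],
    [0,0,0],
    [0,0,0],
    [0,0,0],
    [0,0,0],
    [0,0,0],
    [0,0,0],
    [0,0,0],
    [0,0,0]
  ],
  "xyz": [
    [0,-0.4,0],
    [0,-0.8,0],
    [0,-0.8,0],
    [0,-0.8,0],
    [0,-0.8,0],
    [0,-0.8,0],
    [0,-0.8,0],
    [0,-0.8,0],
    [-0.03,-0.44,0.36],
    [0,0,0.4],
    [0,0,0.4],
    [0,0,0]
  ],
  "claw": [5,5,5,5,5,5,5,5,5,5,5,5]
}}

```text
time_s: 16.25
position: [0.4868, -0.1126, 0.048]
tool_rot: [[-0.997, 0.078, -0.004], [0.078, 0.997, 0.002], [0.005, 0.002, -1.0]]
ft_force: [-0.6, -0.5, -1.1]
grip_width: 0.015
gripper_force: 53.2
```

Emit:
{"method": "arm_command", "body": {
  "turn": [
    [0,0,0],
    [0,0,0]
  ],
  "xyz": [
    [0,0,0],
    [0,0,0]
  ],
  "claw": [5,5]
}}

```text
time_s: 16.45
position: [0.4888, -0.1132, 0.051]
tool_rot: [[-0.997, 0.079, 0.002], [0.079, 0.997, -0.001], [-0.002, -0.001, -1.0]]
ft_force: [-0.1, -0.1, -0.9]
grip_width: 0.0153
gripper_force: 53.2
```

Run:
```python
from h import *
x=jig(-.068,.0); go(x[0],x[1],.0155,JY); print(env.observe()['position'])
c=cam('wrist'); im,d=imaging.get_image('wrist'); P=cloud(c,d)
a=np.radians(JY); R=np.array([[np.cos(a),-np.sin(a)],[np.sin(a),np.cos(a)]])
Q=(P[...,:2]-JO)@R*1000; z=P[...,2]*1000
for v in(200,225):
    k=np.where((z[v,200:360]>60))[0]+200; print('block',v,Q[v,k.min()].round(1),Q[v,k.max()].round(1))
k=(z>28)&(z<37)&(Q[...,0]<-43)&(Q[...,0]>-55); ys=Q[k]
h,e=np.histogram(ys[:,1],bins=np.arange(-140,140,2)); print([(int(b),int(n)) for b,n in zip(e,h) if n>5])
```

```text
t 16.45 q6 -112.0 turn z units 0.02 shift units [0.018 0.002 0.71 ]
[ 0.48882474 -0.11315985  0.05100071]
block 200 [-98.6 -20.7] [-99.3  19.1]
block 225 [-86.1 -20.2] [-86.   19.2]
[(-116, 11), (-114, 31), (-112, 45), (-110, 36), (-50, 19), (-48, 32), (-46, 33), (-44, 7), (-36, 18), (-34, 34), (-32, 17), (30, 32), (32, 30), (34, 28), (44, 26), (46, 36), (48, 25), (108, 8), (110, 51), (112, 37), (114, 26)]
```

Emit:
{"method": "arm_command", "body": {
  "turn": [
    [0,0,0],
    [0,0,0],
    [0,0,0],
    [0,0,0],
    [0,0,0],
    [0,0,0],
    [0,0,0],
    [0,0,0],
    [0,0,0],
    [0,0,0],
    [0,0,0]
  ],
  "xyz": [
    [0,0.01,0.3],
    [0,0,0.3],
    [0,0,0.11],
    [0,0,0],
    [0,0,0],
    [-0.15,0,0],
    [-0.2,0,0],
    [-0.2,0,0],
    [-0.2,0,0],
    [0,0,0],
    [0,0,0]
  ],
  "claw": [5,5,5,5,5,5,5,5,5,5,5]
}}

```text
time_s: 17.6
position: [0.5268, -0.1165, 0.0156]
tool_rot: [[-0.997, 0.08, 0.003], [0.08, 0.997, -0.002], [-0.003, -0.002, -1.0]]
ft_force: [1.6, -4.0, 5.2]
grip_width: 0.0151
gripper_force: 54.5
```

Run:
```python
from h import *
s=env.observe(); print(s['position'],s['ft_force'])
x=jig(.047,.0); go(x[0],x[1],.0151,JY)
```

```text
[ 0.52683568 -0.11646368  0.01564037] [ 1.55776434 -3.98925519  5.21001402]
t 17.6 q6 -110.4 turn z units 0.01 shift units [-1.519  0.006  0.011]
```

Emit:
{"method": "arm_command", "body": {
  "turn": [
    [0,0,0],
    [0,0,0],
    [0,0,0],
    [0,0,0],
    [0,0,0],
    [0,0,0],
    [0,0,0],
    [0,0,0],
    [0,0,0]
  ],
  "xyz": [
    [-0.2,0,0],
    [-0.2,0,0],
    [-0.2,0,0],
    [-0.2,0,0],
    [-0.2,0,0],
    [-0.2,0,0],
    [-0.2,0,0],
    [0,0,0],
    [0,0,0]
  ],
  "claw": [5,5,5,5,5,5,5,5,5]
}}

```text
time_s: 18.5
position: [0.5963, -0.1219, 0.0156]
tool_rot: [[-0.997, 0.08, 0.003], [0.08, 0.997, -0.002], [-0.003, -0.002, -1.0]]
ft_force: [0.5, -3.2, 4.7]
grip_width: 0.0149
gripper_force: 54.6
```

Emit:
{"method": "arm_command", "body": {
  "turn": [
    [0,0,0],
    [0,0,0],
    [0,0,0],
    [0,0,0]
  ],
  "xyz": [
    [-0.05,0,0],
    [-0.05,0,0],
    [-0.02,0,0],
    [0,0,0]
  ],
  "claw": [5,5,5,5]
}}

```text
time_s: 18.9
position: [0.6009, -0.1217, 0.0156]
tool_rot: [[-0.997, 0.08, -0.001], [0.08, 0.997, -0.0], [0.001, -0.0, -1.0]]
ft_force: [-6.4, -1.7, 9.5]
grip_width: 0.0156
gripper_force: 55.2
```

Emit:
{"method": "arm_command", "body": {
  "turn": [
    [0,0,0],
    [0,0,0],
    [0,0,0]
  ],
  "xyz": [
    [-0.02,0,0],
    [0,0,0],
    [0,0,0]
  ],
  "claw": [5,5,5]
}}

```text
time_s: 19.2
position: [0.6017, -0.1218, 0.0156]
tool_rot: [[-0.997, 0.08, -0.001], [0.08, 0.997, -0.0], [0.001, -0.0, -1.0]]
ft_force: [-6.4, -0.2, 9.2]
grip_width: 0.0151
gripper_force: 55.2
```

Emit:
{"method": "arm_command", "body": {
  "turn": [
    [0,0,0],
    [0,0,0],
    [0,0,0],
    [0,0,0],
    [0,0,0],
    [0,0,0],
    [0,0,0],
    [0,0,0]
  ],
  "xyz": [
    [0,0,0],
    [0,0,0],
    [0,0,0],
    [0,0,-0.4],
    [0,0,-0.5],
    [0,0,-0.5],
    [0,0,-0.5],
    [0,0,0]
  ],
  "claw": [30,30,30,30,40,50,50,50]
}}

```text
time_s: 20.0
position: [0.604, -0.1223, 0.1128]
tool_rot: [[-0.997, 0.08, 0.006], [0.08, 0.997, -0.002], [-0.006, -0.002, -1.0]]
ft_force: [0.3, 0.0, 0.0]
grip_width: 0.0498
gripper_force: 0.0
```

Run:
```python
from h import *
im,d=imaging.get_image('wrist'); cv2.imwrite('pics/w6.png',im)
blocks()
go(.610,.212,.107,6.8)
```

```text
[198. 180.] base [613. 327.] [43. 70.] rib [614. 327.] [42. 70.] yaw -39.3
[241. 180.] base [609. 210.] [70. 40.] rib [609. 211.] [30. 16.] yaw 6.5
[132. 221.] base [507. 502.] [72. 40.] rib [507. 502.] [30. 16.] yaw 67.5
[187. 220.] base [507. 356.] [48. 41.] rib [507. 355.] [30. 16.] yaw 10.5
[128. 270.] base [378. 508.] [40. 73.] rib [379. 508.] [16. 30.] yaw -14.9
t 20.1 q6 -107.9 turn z units -2.28 shift units [-0.942  6.608  0.047]
```

View pics/w6.png

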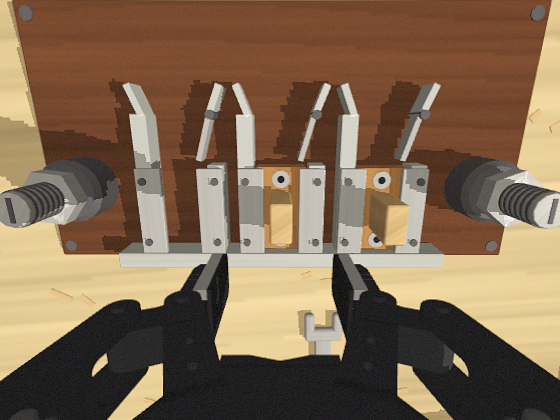

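Emit:
{"method": "arm_command", "body": {
  "turn": [
    [0,0,-0.76],
    [0,0,-0.76],
    [0,0,-0.76],
    [0,0,0],
    [0,0,0],
    [0,0,0],
    [0,0,0],
    [0,0,0],
    [0,0,0],
    [0,0,0],
    [0,0,0],
    [0,0,0]
  ],
  "xyz": [
    [0,0,0],
    [0,0,0],
    [0,0,0],
    [-0.1,0.4,0],
    [-0.1,0.8,0],
    [-0.1,0.9,0],
    [-0.1,0.9,0],
    [-0.1,0.9,0],
    [-0.1,0.9,0],
    [-0.1,0.9,0],
    [-0.1,0.6,0],
    [-0.14,0.3,0]
  ],
  "claw": [50,50,50,50,50,50,50,50,50,50,50,50]
}}

```text
time_s: 21.3
position: [0.6086, 0.2144, 0.1078]
tool_rot: [[-0.993, -0.121, -0.003], [-0.121, 0.993, -0.0], [0.003, 0.0, -1.0]]
ft_force: [0.2, -0.1, -0.9]
grip_width: 0.0497
gripper_force: 0.0
```

Emit:
{"method": "arm_command", "body": {
  "turn": [
    [0,0,0],
    [0,0,0]
  ],
  "xyz": [
    [0,0,0],
    [0,0,0]
  ],
  "claw": [50,50]
}}

```text
time_s: 21.5
position: [0.6094, 0.2111, 0.1082]
tool_rot: [[-0.993, -0.119, -0.002], [-0.119, 0.993, -0.001], [0.002, -0.0, -1.0]]
ft_force: [0.1, -0.0, -0.1]
grip_width: 0.0497
gripper_force: 0.0
```

Run:
```python
from h import *
near(.610,.212,.045)
go(.610,.212,.003,6.8)
```

```text
3810 [609.8 213.3] [70.  40.1] 6.6 z [0.0189 0.0613]
918 [609.3 213.5] [29.7 15.5] 6.7 z [0.0602 0.0616]
t 21.55 q6 -88.2 turn z units -0.01 shift units [-0.011  0.028  2.111]
```

Down, grip, lift, and turn to the jig's heading (−11.4° in world, +2.28 units).

Emit:
{"method": "arm_command", "body": {
  "turn": [
    [0,0,0],
    [0,0,0],
    [0,0,0],
    [0,0,0],
    [0,0,0],
    [0,0,0],
    [0,0,0],
    [0,0,0],
    [0,0,0],
    [0,0,0],
    [0,0,0]
  ],
  "xyz": [
    [0,0.04,0.4],
    [0,0,0.5],
    [0,0,0.5],
    [0,0,0.4],
    [0,0,0.22],
    [0,0,0.1],
    [0,0,0],
    [0,0,0],
    [0,0,0],
    [0,0,0],
    [0,0,0]
  ],
  "claw": [50,50,50,50,50,50,50,5,5,5,5],
  "squeeze": 50
}}

```text
time_s: 22.65
position: [0.6102, 0.2136, 0.0044]
tool_rot: [[-0.993, -0.119, 0.002], [-0.119, 0.993, 0.0], [-0.002, -0.0, -1.0]]
ft_force: [-0.7, -0.2, 5.1]
grip_width: 0.0152
gripper_force: 50.7
```

Emit:
{"method": "arm_command", "body": {
  "turn": [
    [0,0,0],
    [0,0,0],
    [0,0,0],
    [0,0,0.76],
    [0,0,0.76],
    [0,0,0.76],
    [0,0,0]
  ],
  "xyz": [
    [0,0,-0.3],
    [0,0,-0.6],
    [0,0,-0.6],
    [0,0,-0.6],
    [0,0,0],
    [0,0,0],
    [0,0,0]
  ],
  "claw": [5,5,5,5,5,5,5]
}}

```text
time_s: 23.35
position: [0.6095, 0.2135, 0.1083]
tool_rot: [[-0.997, 0.081, -0.001], [0.081, 0.997, -0.0], [0.001, -0.0, -1.0]]
ft_force: [-0.2, 0.6, -1.2]
grip_width: 0.0151
gripper_force: 49.7
```

Run:
```python
from h import *
x=jig(-.068,-.08); print(x); go(x[0],x[1],.05,JY)
```

```text
[ 0.48146423 -0.19274992]
t 23.35 q6 -76.6 turn z units 0.0 shift units [ 1.896 -8.305  1.167]
```

Emit:
{"method": "arm_command", "body": {
  "turn": [
    [0,0,0],
    [0,0,0],
    [0,0,0],
    [0,0,0],
    [0,0,0],
    [0,0,0],
    [0,0,0],
    [0,0,0],
    [0,0,0],
    [0,0,0],
    [0,0,0],
    [0,0,0]
  ],
  "xyz": [
    [0.5,-0.2,0],
    [0.7,-0.5,0],
    [0.6,-0.7,0],
    [0.1,-0.8,0],
    [0,-0.8,0],
    [0,-0.8,0],
    [0,-0.8,0],
    [0,-0.8,0],
    [0,-0.8,0],
    [0,-0.8,0],
    [0,-0.8,0],
    [0,-0.5,0]
  ],
  "claw": [5,5,5,5,5,5,5,5,5,5,5,5]
}}

```text
time_s: 24.55
position: [0.4813, -0.1951, 0.1083]
tool_rot: [[-0.997, 0.08, -0.0], [0.08, 0.997, -0.0], [0.0, -0.0, -1.0]]
ft_force: [0.7, 0.3, -2.0]
grip_width: 0.0152
gripper_force: 49.7
```

Emit:
{"method": "arm_command", "body": {
  "turn": [
    [0,0,0],
    [0,0,0],
    [0,0,0],
    [0,0,0],
    [0,0,0],
    [0,0,0]
  ],
  "xyz": [
    [0,0,0.3],
    [0,0,0.4],
    [0,0,0.3],
    [0,0,0.15],
    [0,0,0],
    [0,0,0]
  ],
  "claw": [5,5,5,5,5,5]
}}

```text
time_s: 25.15
position: [0.4821, -0.1927, 0.0515]
tool_rot: [[-0.997, 0.079, 0.001], [0.079, 0.997, -0.0], [-0.001, -0.0, -1.0]]
ft_force: [-0.1, -0.0, -1.0]
grip_width: 0.0154
gripper_force: 49.6
```

Run:
```python
from h import *
x=jig(-.068,-.08); go(x[0],x[1],.016,JY)
c=cam('wrist'); im,d=imaging.get_image('wrist'); P=cloud(c,d)
a=np.radians(JY); R=np.array([[np.cos(a),-np.sin(a)],[np.sin(a),np.cos(a)]])
Q=(P[...,:2]-JO)@R*1000; z=P[...,2]*1000
for v in(200,225):
    k=np.where((z[v,200:360]>60))[0]+200; print('block',v,Q[v,k.min()].round(1),Q[v,k.max()].round(1),z[v,k[2]])
```

```text
t 25.15 q6 -120.3 turn z units 0.02 shift units [ 0.013 -0.002  0.709]
block 200 [-99.  -99.9] [-99.3 -60.6] 65.13868485133384
block 225 [ -85.7 -100.3] [-135.3  -80.2] 65.40494167885156
```

Emit:
{"method": "arm_command", "body": {
  "turn": [
    [0,0,0.02],
    [0,0,0],
    [0,0,0],
    [0,0,0],
    [0,0,0],
    [0,0,0],
    [0,0,0],
    [0,0,0],
    [0,0,0],
    [0,0,0],
    [0,0,0]
  ],
  "xyz": [
    [0,0,0.3],
    [0,0,0.3],
    [0,0,0.1],
    [0,0,0],
    [0,0,0],
    [-0.15,0,0],
    [-0.2,0,0],
    [-0.2,0,0],
    [-0.2,0,0],
    [0,0,0],
    [0,0,0]
  ],
  "claw": [5,5,5,5,5,5,5,5,5,5,5]
}}

```text
time_s: 26.3
position: [0.5207, -0.1966, 0.0165]
tool_rot: [[-0.997, 0.082, 0.003], [0.082, 0.997, -0.002], [-0.003, -0.002, -1.0]]
ft_force: [3.4, -3.8, 0.4]
grip_width: 0.0153
gripper_force: 50.2
```

Run:
```python
from h import *
s=env.observe(); print(s['position'],s['ft_force'])
x=jig(.047,-.08); go(x[0],x[1],.0165,JY)
```

```text
[ 0.52071946 -0.19660288  0.01646922] [ 3.434871   -3.83222795  0.41106752]
t 26.3 q6 -118.2 turn z units -0.01 shift units [-1.511e+00  1.300e-02 -1.000e-03]
```

Emit:
{"method": "arm_command", "body": {
  "turn": [
    [0,0,0],
    [0,0,0],
    [0,0,0],
    [0,0,0],
    [0,0,0],
    [0,0,0],
    [0,0,0],
    [0,0,0],
    [0,0,0]
  ],
  "xyz": [
    [-0.2,0.01,0],
    [-0.2,0,0],
    [-0.2,0,0],
    [-0.2,0,0],
    [-0.2,0,0],
    [-0.2,0,0],
    [-0.2,0,0],
    [0,0,0],
    [0,0,0]
  ],
  "claw": [5,5,5,5,5,5,5,5,5]
}}

```text
time_s: 27.2
position: [0.5896, -0.2013, 0.0164]
tool_rot: [[-0.997, 0.082, 0.002], [0.082, 0.997, -0.001], [-0.002, -0.001, -1.0]]
ft_force: [2.8, -4.5, 2.6]
grip_width: 0.0151
gripper_force: 50.4
```

Emit:
{"method": "arm_command", "body": {
  "turn": [
    [0,0,0],
    [0,0,0],
    [0,0,0],
    [0,0,0]
  ],
  "xyz": [
    [-0.05,0,0],
    [-0.05,0,0],
    [-0.02,0,0],
    [0,0,0]
  ],
  "claw": [5,5,5,5]
}}

```text
time_s: 27.6
position: [0.5937, -0.201, 0.0164]
tool_rot: [[-0.997, 0.082, -0.002], [0.082, 0.997, 0.001], [0.003, 0.001, -1.0]]
ft_force: [-6.1, -1.7, 9.7]
grip_width: 0.0156
gripper_force: 51.3
```

Emit:
{"method": "arm_command", "body": {
  "turn": [
    [0,0,0],
    [0,0,0],
    [0,0,0]
  ],
  "xyz": [
    [-0.02,0,0],
    [0,0,0],
    [0,0,0]
  ],
  "claw": [5,5,5]
}}

```text
time_s: 27.9
position: [0.5945, -0.2009, 0.0164]
tool_rot: [[-0.997, 0.082, -0.003], [0.082, 0.997, 0.001], [0.003, 0.001, -1.0]]
ft_force: [-6.1, 0.0, 10.1]
grip_width: 0.0151
gripper_force: 51.4
```

Emit:
{"method": "arm_command", "body": {
  "turn": [
    [0,0,0],
    [0,0,0],
    [0,0,0],
    [0,0,0],
    [0,0,0],
    [0,0,0],
    [0,0,0],
    [0,0,0]
  ],
  "xyz": [
    [0,0,0],
    [0,0,0],
    [0,0,0],
    [0,0,-0.4],
    [0,0,-0.5],
    [0,0,-0.5],
    [0,0,-0.6],
    [0,0,-0.3]
  ],
  "claw": [30,30,30,30,40,50,60,65]
}}

```text
time_s: 28.7
position: [0.5966, -0.2015, 0.1334]
tool_rot: [[-0.997, 0.082, 0.003], [0.082, 0.997, -0.001], [-0.003, -0.001, -1.0]]
ft_force: [-0.4, -1.0, 0.5]
grip_width: 0.0653
gripper_force: 0.0
```

Run:
```python
from h import *
x=jig(.03,-.165); print(x); go(x[0],x[1],.13,JY)
```

```text
[ 0.57228317 -0.28538319]
t 28.7 q6 -114.7 turn z units -0.01 shift units [ 0.349 -1.711  0.068]
```

Emit:
{"method": "arm_command", "body": {
  "turn": [
    [0,0,0],
    [0,0,0],
    [0,0,0],
    [0,0,0],
    [0,0,0]
  ],
  "xyz": [
    [0.15,-0.6,0],
    [0.1,-0.6,0],
    [0.1,-0.51,0],
    [0,0,0],
    [0,0,0]
  ],
  "claw": [70,70,70,70,70]
}}

```text
time_s: 29.2
position: [0.5714, -0.2851, 0.1306]
tool_rot: [[-0.997, 0.083, -0.0], [0.083, 0.997, 0.001], [0.0, 0.001, -1.0]]
ft_force: [-0.5, 0.2, -0.5]
grip_width: 0.0703
gripper_force: 0.0
```

```bash
cat >> h.py <<'E'
def hexfit(c0,name='wrist',zr=(.056,.078)):
    c=cam(name); im,d=imaging.get_image(name); P=cloud(c,d); r=np.hypot(P[...,0]-c0[0],P[...,1]-c0[1])
    b=P[(r<.03)&(P[...,2]>.09)&(P[...,2]<.099)]; print('bolt top',len(b),b[:,:3].mean(0) if len(b) else None)
    k=(r<.027)&(r>.0145)&(P[...,2]>zr[0])&(P[...,2]<zr[1]); q=P[k]; h,e=np.histogram(q[:,2],bins=np.arange(zr[0],zr[1],.001)); zt=e[h.argmax()]+.0005
    print('top z',zt,h.max()); k&=abs(P[...,2]-zt)<.0015; m=k.astype(np.uint8); q=P[k]
    hull=cv2.convexHull((q[:,:2]*1e5).astype(np.int32))[:,0]/1e5
    best=[]
    for th in np.arange(0,60,1.):      # flat normals at th+60k: support spread
        a=np.radians(th+60*np.arange(6)); s=q[:,:2]@np.c_[np.cos(a),np.sin(a)].T
        mx=np.percentile(s,99.5,axis=0); best.append((mx[:3]+mx[3:]))
    best=np.array(best); t=best.sum(1); print('min-width angle',t.argmin(),'widths',best[t.argmin()].round(4),'max',t.max()/3)
    for i in np.argsort(best.ravel())[:4]: print('  dir',i//3+60*(i%3),best.ravel()[i].round(4))
    a=np.radians(t.argmin()+60*np.arange(6)); s=q[:,:2]@np.c_[np.cos(a),np.sin(a)].T; mx=np.percentile(s,99.5,axis=0)
    n=np.c_[np.cos(a),np.sin(a)]; cen=np.linalg.lstsq(n[:3]*2,mx[:3]-mx[3:],rcond=None)[0]; print('centre',cen.round(4))
    return im,P
E
python3 - <<'E'
from h import *
im,P=hexfit([.5723,-.2854]); cv2.imwrite('pics/n0.png',cv2.resize(im[100:380,120:440],None,fx=2,fy=2))
print(env.observe()['position'])
f=np.load('top0.npz')
hexfit([.5723,-.2845],'top')
E
```

```text
bolt top 902 [ 0.57183485 -0.28506653  0.09411598]
top z 0.0625 223
min-width angle 49 widths [0.036  0.036  0.0338] max 0.0379473268191713
  dir 1 0.0324
  dir 2 0.0324
  dir 0 0.0325
  dir 3 0.0325
centre [ 0.5722 -0.2851]
[ 0.57155303 -0.28453653  0.13068693]
bolt top 33 [ 0.57187165 -0.28171266  0.09435263]
top z 0.0635 7
min-width angle 49 widths [0.0284 0.0123 0.0304] max 0.02559563590024347
  dir 109 0.0123
  dir 108 0.0124
  dir 107 0.0126
  dir 106 0.0127
centre [ 0.5696 -0.2766]
```

View pics/n0.png

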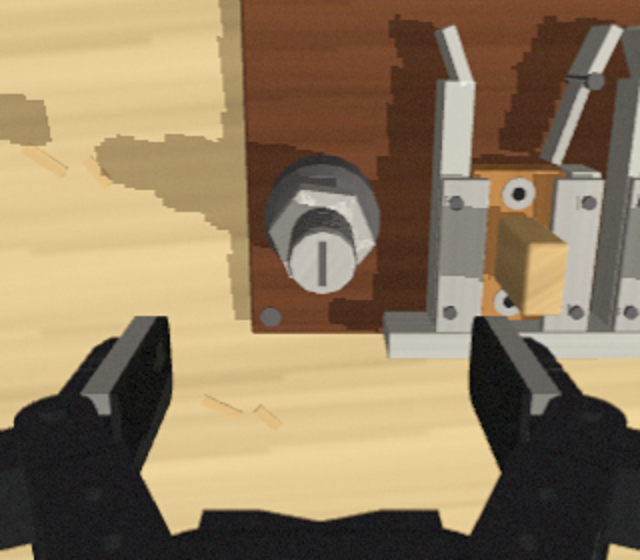

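Run:
```python
from h import *
c=cam('wrist'); im,d=imaging.get_image('wrist'); P=cloud(c,d); s=env.observe()
for u,v in((280,358),(280,365),(280,380),(280,400),(200,270),(360,270),(193,262),(367,262)): print(P[v,u].round(4),end=' ')
print('\nreading',s['position'],s['q'])
x=[.5722,-.2851]; go(x[0],x[1],.06,109-90); go(x[0],x[1],.06,48.5-90)
```

```text
[ 0.7545 -0.2992  0.0009] [ 0.5602 -0.2836  0.2347] [ 0.5609 -0.2837  0.2387] [ 0.5604 -0.2837  0.2447] [ 0.5622 -0.319   0.1719] [ 0.5675 -0.2491  0.1728] [ 0.5571 -0.3207  0.1743] [ 0.5636 -0.2462  0.1735] 
reading [ 0.57180256 -0.28414921  0.13092725] [-3.70346299e+01  3.39489050e+01  6.59926103e+01  1.37990524e-02
  8.00786502e+01 -1.22412673e+02]
t 29.35 q6 -122.4 turn z units -4.72 shift units [-1.000e-03 -2.100e-02  1.419e+00]
t 29.35 q6 -122.4 turn z units 7.38 shift units [-0.019 -0.009  1.419]
```

Emit:
{"method": "arm_command", "body": {
  "turn": [
    [0,0,-0.94],
    [0,0,-0.94],
    [0,0,-0.94],
    [0,0,-0.95],
    [0,0,-0.95],
    [0,0,0],
    [0,0,0]
  ],
  "xyz": [
    [0,0,0.2],
    [0,0,0.3],
    [0,0,0.3],
    [0,0,0.3],
    [0,0,0.3],
    [0,0,0],
    [0,0,0]
  ],
  "claw": [60,60,60,60,60,60,60]
}}

```text
time_s: 30.05
position: [0.5719, -0.2847, 0.0614]
tool_rot: [[-0.946, -0.323, 0.0], [-0.323, 0.946, 0.0], [-0.0, -0.0, -1.0]]
ft_force: [-0.1, -0.2, -0.4]
grip_width: 0.0598
gripper_force: 0.0
```

Run:
```python
from h import *
s=env.observe(); print(s['position'],s['q'][5]); go(.5722,-.2851,.020,18.7)
```

```text
[ 0.5718842  -0.28469707  0.06135992] -145.89553610879796
t 30.05 q6 -145.9 turn z units 0.03 shift units [-0.003 -0.01   0.827]
```

Emit:
{"method": "arm_command", "body": {
  "turn": [
    [0,0,0],
    [0,0,0],
    [0,0,0],
    [0,0,0],
    [0,0,0],
    [0,0,0],
    [0,0,0],
    [0,0,0],
    [0,0,0]
  ],
  "xyz": [
    [0,0,0.3],
    [0,0,0.3],
    [0,0,0.22],
    [0,0,0],
    [0,0,0],
    [0,0,0],
    [0,0,0],
    [0,0,0],
    [0,0,0]
  ],
  "claw": [60,60,60,60,60,25,25,25,25],
  "squeeze": 40
}}

```text
time_s: 30.95
position: [0.5718, -0.2852, 0.0211]
tool_rot: [[-0.946, -0.324, 0.001], [-0.324, 0.946, -0.0], [-0.001, -0.001, -1.0]]
ft_force: [-1.7, 2.4, 5.7]
grip_width: 0.0349
gripper_force: 42.4
```

Emit:
{"method": "arm_command", "body": {
  "turn": [
    [0,0,0.6],
    [0,0,1],
    [0,0,1],
    [0,0,1],
    [0,0,1],
    [0,0,1],
    [0,0,1],
    [0,0,1],
    [0,0,1],
    [0,0,1],
    [0,0,1],
    [0,0,1]
  ],
  "xyz": [
    [0,0,0.002],
    [0,0,0.002],
    [0,0,0.002],
    [0,0,0.002],
    [0,0,0.002],
    [0,0,0.002],
    [0,0,0.002],
    [0,0,0.002],
    [0,0,0.002],
    [0,0,0.002],
    [0,0,0.002],
    [0,0,0.002]
  ],
  "claw": [25,25,25,25,25,25,25,25,25,25,25,25]
}}

```text
time_s: 32.15
position: [0.572, -0.2838, 0.0197]
tool_rot: [[-0.774, 0.633, 0.001], [0.633, 0.774, 0.002], [0.0, 0.002, -1.0]]
ft_force: [0.2, 7.6, 6.0]
grip_width: 0.0347
gripper_force: 42.5
```

```bash
cat >> h.py <<'E'
def st():
    s=env.observe(); print(round(s['time_s'],2),s['position'].round(4),'F',s['ft_force'].round(1),'T',s['wrist_torque'].round(2),'q',s['q'].round(1),'w',round(s['grip_width'],4),'yaw',np.degrees(np.arctan2(s['tool_rot'][1,1],s['tool_rot'][0,1])).round(1))
E
python3 -c "
from h import *
st()"
```

```text
32.15 [ 0.572  -0.2838  0.0197] F [0.2 7.6 6. ] T [ 1.27 -0.05  0.04] q [-37.   40.5  73.4   0.1  66.1 -87.8] w 0.0347 yaw 50.7
```

Emit:
{"method": "arm_command", "body": {
  "turn": [
    [0,0,1],
    [0,0,1],
    [0,0,1],
    [0,0,1],
    [0,0,1],
    [0,0,1],
    [0,0,1],
    [0,0,1],
    [0,0,1],
    [0,0,1],
    [0,0,1],
    [0,0,1]
  ],
  "xyz": [
    [0,0,0.002],
    [0,0,0.002],
    [0,0,0.002],
    [0,0,0.002],
    [0,0,0.002],
    [0,0,0.002],
    [0,0,0.002],
    [0,0,0.002],
    [0,0,0.002],
    [0,0,0.002],
    [0,0,0.002],
    [0,0,0.002]
  ],
  "claw": [25,25,25,25,25,25,25,25,25,25,25,25]
}}

```text
time_s: 33.35
position: [0.5733, -0.2833, 0.0185]
tool_rot: [[0.161, 0.987, 0.004], [0.987, -0.161, 0.002], [0.003, 0.003, -1.0]]
ft_force: [6.8, 9.8, 4.4]
grip_width: 0.0348
gripper_force: 42.1
```

Emit:
{"method": "arm_command", "body": {
  "turn": [
    [0,0,1],
    [0,0,1],
    [0,0,1],
    [0,0,1],
    [0,0,1],
    [0,0,1],
    [0,0,1],
    [0,0,1],
    [0,0,1],
    [0,0,1],
    [0,0,1],
    [0,0,1]
  ],
  "xyz": [
    [0,0,0.002],
    [0,0,0.002],
    [0,0,0.002],
    [0,0,0.002],
    [0,0,0.002],
    [0,0,0.002],
    [0,0,0.002],
    [0,0,0.002],
    [0,0,0.002],
    [0,0,0.002],
    [0,0,0.002],
    [0,0,0.002]
  ],
  "claw": [25,25,25,25,25,25,25,25,25,25,25,25]
}}

```text
time_s: 34.55
position: [0.5745, -0.2842, 0.0173]
tool_rot: [[0.935, 0.354, 0.007], [0.354, -0.935, 0.0], [0.006, 0.002, -1.0]]
ft_force: [12.0, 6.1, 0.2]
grip_width: 0.0352
gripper_force: 41.7
```

```bash
python3 -c "
from h import *
st()"
```

```text
34.55 [ 0.5745 -0.2842  0.0173] F [12.   6.1  0.2] T [ 1.01 -1.98  0.1 ] q [-37.   40.7  73.4   0.3  65.6  32.2] w 0.0352 yaw -69.3
```

Emit:
{"method": "arm_command", "body": {
  "turn": [
    [0,0,0],
    [0,0,0],
    [0,0,0],
    [0,0,0]
  ],
  "xyz": [
    [0,0,0],
    [0,0,0],
    [0,0,0],
    [0,0,0]
  ],
  "claw": [55,55,55,55]
}}

```text
time_s: 34.95
position: [0.5713, -0.2854, 0.0163]
tool_rot: [[0.934, 0.357, -0.0], [0.357, -0.934, -0.0], [-0.0, -0.0, -1.0]]
ft_force: [-0.4, -0.3, -0.7]
grip_width: 0.0546
gripper_force: 0.0
```

```bash
python3 -c "
from h import *
st(); go(.5720,-.2850,.0173,-69.3-90); print(env.observe()['tool_rot'].round(4))"
```

```text
34.95 [ 0.5713 -0.2854  0.0163] F [-0.4 -0.3 -0.7] T [-0.02  0.06  0.03] q [-37.1  40.7  73.6  -0.   65.7  31.9] w 0.0546 yaw -69.1
t 34.95 q6 31.9 turn z units 0.04 shift units [ 0.016 -0.003 -0.019]
[[ 9.341e-01  3.571e-01 -3.000e-04]
 [ 3.571e-01 -9.341e-01 -0.000e+00]
 [-3.000e-04 -1.000e-04 -1.000e+00]]
```

Emit:
{"method": "arm_command", "body": {
  "turn": [
    [0,0,0],
    [0,0,0],
    [0,0,0],
    [0,0,0],
    [0,0,0]
  ],
  "xyz": [
    [0.04,0,0],
    [0,0,0],
    [0,0,0],
    [0,0,0],
    [0,0,0]
  ],
  "claw": [55,25,25,25,25]
}}

```text
time_s: 35.45
position: [0.5735, -0.2845, 0.0166]
tool_rot: [[0.934, 0.357, 0.0], [0.357, -0.934, -0.0], [0.0, 0.0, -1.0]]
ft_force: [0.1, 0.8, 3.0]
grip_width: 0.0349
gripper_force: 42.9
```

Emit:
{"method": "arm_command", "body": {
  "turn": [
    [0,0,0.6],
    [0,0,1],
    [0,0,1],
    [0,0,1],
    [0,0,1],
    [0,0,1],
    [0,0,1],
    [0,0,1],
    [0,0,1],
    [0,0,1]
  ],
  "xyz": [
    [0,0,0.002],
    [0,0,0.002],
    [0,0,0.002],
    [0,0,0.002],
    [0,0,0.002],
    [0,0,0.002],
    [0,0,0.002],
    [0,0,0.002],
    [0,0,0.002],
    [0,0,0.002]
  ],
  "claw": [25,25,25,25,25,25,25,25,25,25]
}}

```text
time_s: 36.45
position: [0.5735, -0.2848, 0.0159]
tool_rot: [[0.889, -0.458, 0.0], [-0.458, -0.889, -0.001], [0.001, 0.001, -1.0]]
ft_force: [-1.6, 0.5, 5.2]
grip_width: 0.0354
gripper_force: 51.9
```

```bash
python3 -c "
from h import *
st()"
```

```text
36.45 [ 0.5735 -0.2848  0.0159] F [-1.6  0.5  5.2] T [0.02 0.27 0.3 ] q [-37.   40.9  73.3  -0.   65.8  80.3] w 0.0354 yaw -117.3
```

Emit:
{"method": "arm_command", "body": {
  "turn": [
    [0,0,0.6],
    [0,0,0.6],
    [0,0,0]
  ],
  "xyz": [
    [0,0,0],
    [0,0,0],
    [0,0,0]
  ],
  "claw": [25,25,25]
}}

```text
time_s: 36.75
position: [0.5735, -0.2848, 0.0159]
tool_rot: [[0.838, -0.546, 0.0], [-0.546, -0.838, -0.001], [0.001, 0.0, -1.0]]
ft_force: [-2.2, -0.5, 5.6]
grip_width: 0.0348
gripper_force: 53.9
```

```bash
python3 -c "
from h import *
st(); print(env.observe()['gripper_force'])"
```

```text
36.75 [ 0.5735 -0.2848  0.0159] F [-2.2 -0.5  5.6] T [-0.01  0.29  0.06] q [-37.   40.9  73.3  -0.   65.8  86.1] w 0.0348 yaw -123.1
53.89991567780245
```

Emit:
{"method": "arm_command", "body": {
  "turn": [
    [0,0,0.8],
    [0,0,0.8],
    [0,0,0.8],
    [0,0,0.8],
    [0,0,0.8]
  ],
  "xyz": [
    [0,0,0.002],
    [0,0,0.002],
    [0,0,0.002],
    [0,0,0.002],
    [0,0,0.002]
  ],
  "claw": [25,25,25,25,25]
}}

```text
time_s: 37.25
position: [0.5734, -0.285, 0.0158]
tool_rot: [[0.6, -0.8, 0.0], [-0.8, -0.6, -0.001], [0.001, 0.0, -1.0]]
ft_force: [-3.2, -0.4, 8.5]
grip_width: 0.0349
gripper_force: 61.4
```

```bash
python3 -c "
from h import *
st(); print(env.observe()['gripper_force'])"
```

```text
37.25 [ 0.5734 -0.285   0.0158] F [-3.2 -0.4  8.5] T [0.01 0.57 0.26] q [-37.   40.9  73.3  -0.   65.7 106.2] w 0.0349 yaw -143.1
61.387020315014524
```

Emit:
{"method": "arm_command", "body": {
  "turn": [
    [0,0,0],
    [0,0,0],
    [0,0,0],
    [0,0,0],
    [0,0,0],
    [0,0,0],
    [0,0,0]
  ],
  "xyz": [
    [0,0,0],
    [0,0,0],
    [0,0,0],
    [0,0,-0.3],
    [0,0,-0.6],
    [0,0,-0.6],
    [0,0,0]
  ],
  "claw": [60,60,60,60,70,70,70]
}}

```text
time_s: 37.95
position: [0.575, -0.2856, 0.0939]
tool_rot: [[0.601, -0.799, 0.006], [-0.799, -0.601, -0.004], [0.007, -0.002, -1.0]]
ft_force: [-0.1, 0.1, -0.2]
grip_width: 0.0698
gripper_force: 0.0
```

```bash
python3 -c "
from h import *
st(); im,P=hexfit([.573,-.285],zr=(.05,.078)); st()
import cv2; cv2.imwrite('pics/n1.png',cv2.resize(im[100:380,120:440],None,fx=2,fy=2))
q=P[(np.hypot(P[...,0]-.573,P[...,1]+.285)<.027)&(P[...,2]<.05)]; h,e=np.histogram(q[:,2],bins=np.arange(.03,.07,.001)); print('boss',e[h.argmax()])"
```

```text
37.95 [ 0.575  -0.2856  0.0939] F [-0.1  0.1 -0.2] T [-0.02  0.01  0.01] q [-37.   36.   68.6   0.   75.  106.1] w 0.0698 yaw -143.0
bolt top 1275 [ 0.57411657 -0.28596707  0.09410814]
top z 0.05750000000000001 389
min-width angle 36 widths [0.0358 0.0356 0.0355] max 0.037171425285941855
  dir 126 0.0313
  dir 127 0.0314
  dir 125 0.0314
  dir 128 0.0315
centre [ 0.5736 -0.285 ]
38.0 [ 0.5741 -0.2849  0.0915] F [ 0.2  0.4 -0.9] T [-0.01  0.05 -0.01] q [-37.   36.1  68.8   0.   74.9 106.1] w 0.0697 yaw -143.0
boss 0.04100000000000001
```

View pics/n1.png

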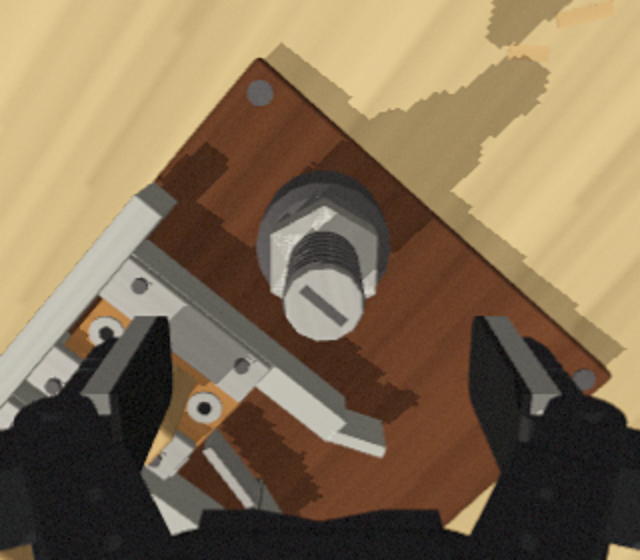

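Emit:
{"method": "arm_command", "body": {
  "turn": [
    [0,0,-1],
    [0,0,-1],
    [0,0,-1],
    [0,0,-1],
    [0,0,-1],
    [0,0,-1],
    [0,0,-1],
    [0,0,-1],
    [0,0,-1],
    [0,0,-1],
    [0,0,-1],
    [0,0,-1]
  ],
  "xyz": [
    [0,0,0],
    [0,0,0],
    [0,0,0],
    [0,0,0],
    [0,0,0],
    [0,0,0],
    [0,0,0],
    [0,0,0],
    [0,0,0],
    [0,0,0],
    [0,0,0],
    [0,0,0]
  ],
  "claw": [60,60,60,60,60,60,60,60,60,60,60,60]
}}

```text
time_s: 39.2
position: [0.5728, -0.2841, 0.0882]
tool_rot: [[0.992, 0.124, -0.002], [0.124, -0.992, 0.002], [-0.002, -0.002, -1.0]]
ft_force: [-0.1, -0.7, 0.7]
grip_width: 0.0599
gripper_force: 0.0
```

Emit:
{"method": "arm_command", "body": {
  "turn": [
    [0,0,-1],
    [0,0,-1],
    [0,0,-1],
    [0,0,-1],
    [0,0,-1],
    [0,0,-1],
    [0,0,-1],
    [0,0,-1],
    [0,0,-1],
    [0,0,-1],
    [0,0,-1],
    [0,0,-1]
  ],
  "xyz": [
    [0,0,0],
    [0,0,0],
    [0,0,0],
    [0,0,0],
    [0,0,0],
    [0,0,0],
    [0,0,0],
    [0,0,0],
    [0,0,0],
    [0,0,0],
    [0,0,0],
    [0,0,0]
  ],
  "claw": [60,60,60,60,60,60,60,60,60,60,60,60]
}}

```text
time_s: 40.4
position: [0.5728, -0.2841, 0.0882]
tool_rot: [[0.388, 0.922, -0.002], [0.922, -0.388, 0.002], [0.001, -0.003, -1.0]]
ft_force: [-0.1, -0.2, 0.2]
grip_width: 0.0601
gripper_force: 0.0
```

```bash
python3 -c "
from h import *
st(); go(.5735,-.2849,.0185,-23.2-90)"
```

```text
40.4 [ 0.5728 -0.2841  0.0882] F [-0.1 -0.2  0.2] T [ 0.01  0.01 -0.01] q [-37.   36.3  69.    0.   74.8 -14.1] w 0.0601 yaw -22.9
t 40.4 q6 -14.1 turn z units 0.07 shift units [-0.01   0.019  1.393]
```

Emit:
{"method": "arm_command", "body": {
  "turn": [
    [0,0,0],
    [0,0,0],
    [0,0,0],
    [0,0,0],
    [0,0,0],
    [0,0,0],
    [0,0,0],
    [0,0,0],
    [0,0,0],
    [0,0,0]
  ],
  "xyz": [
    [-0.01,0.02,0.4],
    [0,0,0.4],
    [0,0,0.3],
    [0,0,0.2],
    [0,0,0.1],
    [0,0,0],
    [0,0,0],
    [0,0,0],
    [0,0,0],
    [0,0,0]
  ],
  "claw": [60,60,60,60,60,60,25,25,25,25],
  "squeeze": 45
}}

```text
time_s: 41.4
position: [0.573, -0.285, 0.021]
tool_rot: [[0.392, 0.92, -0.002], [0.92, -0.392, 0.001], [-0.0, -0.002, -1.0]]
ft_force: [-7.0, 2.4, 6.7]
grip_width: 0.0344
gripper_force: 44.6
```

Emit:
{"method": "arm_command", "body": {
  "turn": [
    [0,0,0.6],
    [0,0,1],
    [0,0,1],
    [0,0,1],
    [0,0,1],
    [0,0,1],
    [0,0,1],
    [0,0,1]
  ],
  "xyz": [
    [0,0,0.002],
    [0,0,0.002],
    [0,0,0.002],
    [0,0,0.002],
    [0,0,0.002],
    [0,0,0.002],
    [0,0,0.002],
    [0,0,0.002]
  ],
  "claw": [25,25,25,25,25,25,25,25]
}}

```text
time_s: 42.2
position: [0.5729, -0.2848, 0.0201]
tool_rot: [[0.877, 0.481, -0.003], [0.481, -0.877, 0.001], [-0.002, -0.002, -1.0]]
ft_force: [-8.9, 2.4, 8.0]
grip_width: 0.0349
gripper_force: 44.6
```

```bash
python3 -c "
from h import *
st(); print(env.observe()['gripper_force'])"
```

```text
42.2 [ 0.5729 -0.2848  0.0201] F [-8.9  2.4  8. ] T [0.52 1.36 0.02] q [-37.   40.6  73.   -0.1  66.5  24.3] w 0.0349 yaw -61.3
44.60458041052334
```

Emit:
{"method": "arm_command", "body": {
  "turn": [
    [0,0,0.9],
    [0,0,0.9],
    [0,0,0.9],
    [0,0,0.9]
  ],
  "xyz": [
    [0,0,0],
    [0,0,0],
    [0,0,0.002],
    [0,0,0.002]
  ],
  "claw": [25,25,25,25]
}}

```text
time_s: 42.6
position: [0.5738, -0.2846, 0.0202]
tool_rot: [[0.982, 0.191, -0.001], [0.191, -0.982, -0.0], [-0.001, 0.0, -1.0]]
ft_force: [-4.6, 3.9, 6.5]
grip_width: 0.0348
gripper_force: 76.1
```

```bash
python3 -c "
from h import *
st(); print(env.observe()['gripper_force'])"
```

```text
42.6 [ 0.5738 -0.2846  0.0202] F [-4.6  3.9  6.5] T [0.77 0.67 2.49] q [-36.9  40.6  73.   -0.1  66.4  42.1] w 0.0348 yaw -79.0
76.07134614139795
```

Emit:
{"method": "arm_command", "body": {
  "turn": [
    [0,0,0.8],
    [0,0,0.8],
    [0,0,0.8]
  ],
  "xyz": [
    [0,0,0],
    [0,0,0.002],
    [0,0,0.002]
  ],
  "claw": [25,25,25]
}}

```text
time_s: 42.9
position: [0.5752, -0.2848, 0.0205]
tool_rot: [[1.0, -0.018, 0.002], [-0.018, -1.0, -0.001], [0.003, 0.001, -1.0]]
ft_force: [0.9, 5.3, 7.7]
grip_width: 0.0349
gripper_force: 115.7
```

```bash
python3 -c "
from h import *
st(); print(env.observe()['gripper_force'])"
```

```text
42.9 [ 0.5752 -0.2848  0.0205] F [0.9 5.3 7.7] T [ 0.73 -0.17  2.18] q [-36.9  40.6  72.9   0.   66.3  54.1] w 0.0349 yaw -91.0
115.677031998639
```

Emit:
{"method": "arm_command", "body": {
  "turn": [
    [0,0,0],
    [0,0,0],
    [0,0,0],
    [0,0,0],
    [0,0,0],
    [0,0,0],
    [0,0,0],
    [0,0,0],
    [0,0,0]
  ],
  "xyz": [
    [0,0,0],
    [0,0,0],
    [0,0,0],
    [0,0,-0.3],
    [0,0,-0.6],
    [0,0,-0.6],
    [0,0,-0.6],
    [0,0,0],
    [0,0,0]
  ],
  "claw": [60,60,60,60,70,70,70,70,70],
  "squeeze": 40
}}

```text
time_s: 43.8
position: [0.5741, -0.2855, 0.1238]
tool_rot: [[1.0, -0.019, 0.0], [-0.019, -1.0, -0.0], [0.0, 0.0, -1.0]]
ft_force: [0.2, -0.0, 0.0]
grip_width: 0.0701
gripper_force: 0.0
```

```bash
python3 -c "
from h import *
st(); im,P=hexfit([.5735,-.285],zr=(.05,.078))
x=jig(.03,.165);print(x); go(x[0],x[1],.13,-91-90+0); go(x[0],x[1],.13,JY)"
```

```text
43.8 [ 0.5741 -0.2855  0.1238] F [ 0.2 -0.   0. ] T [-0.02 -0.02  0.05] q [-37.   34.5  66.1  -0.   79.3  54.1] w 0.0701 yaw -91.1
bolt top 951 [ 0.57438406 -0.28476193  0.09412952]
top z 0.05650000000000001 278
min-width angle 3 widths [0.0284 0.0359 0.0359] max 0.03671654518305014
  dir 1 0.0283
  dir 2 0.0284
  dir 0 0.0284
  dir 179 0.0284
centre [ 0.5758 -0.2844]
[0.59892104 0.04353994]
t 43.85 q6 54.1 turn z units -0.02 shift units [ 0.39  -6.583 -0.145]
t 43.85 q6 54.1 turn z units 0.71 shift units [-0.028 -6.595 -0.145]
```

Emit:
{"method": "arm_command", "body": {
  "turn": [
    [0,0,-0.95],
    [0,0,-0.95],
    [0,0,-0.95],
    [0,0,-0.95],
    [0,0,-0.95],
    [0,0,-0.95],
    [0,0,-0.95],
    [0,0,0],
    [0,0,0]
  ],
  "xyz": [
    [0,0,0],
    [0,0,0],
    [0,0,0],
    [0,0,0],
    [0,0,0],
    [0,0,0],
    [0,0,0],
    [0,0,0],
    [0,0,0]
  ],
  "claw": [60,60,60,60,60,60,60,60,60]
}}

```text
time_s: 44.75
position: [0.5738, -0.2852, 0.1226]
tool_rot: [[0.848, 0.53, -0.001], [0.53, -0.848, 0.001], [-0.001, -0.002, -1.0]]
ft_force: [0.4, -0.2, 0.3]
grip_width: 0.0603
gripper_force: 0.0
```

```bash
python3 -c "
from h import *
st(); im,P=hexfit([.5735,-.285],zr=(.05,.078)); go(.5735,-.2848,.0205,-58-90)
import cv2; cv2.imwrite('pics/n2.png',cv2.resize(im[120:260,200:360],None,fx=4,fy=4))"
```

```text
44.75 [ 0.5738 -0.2852  0.1226] F [ 0.4 -0.2  0.3] T [-0.02  0.03  0.02] q [-37.   34.6  66.2  -0.   79.3  21. ] w 0.0603 yaw -58.0
bolt top 974 [ 0.5740659  -0.28405606  0.09407455]
top z 0.05650000000000001 288
min-width angle 3 widths [0.0359 0.0356 0.0353] max 0.037256173605425554
  dir 30 0.0318
  dir 31 0.0318
  dir 32 0.0318
  dir 33 0.0318
centre [ 0.5732 -0.2843]
t 44.8 q6 21.0 turn z units 0.01 shift units [-2.000e-03 -1.100e-02  2.047e+00]
```

View pics/n2.png

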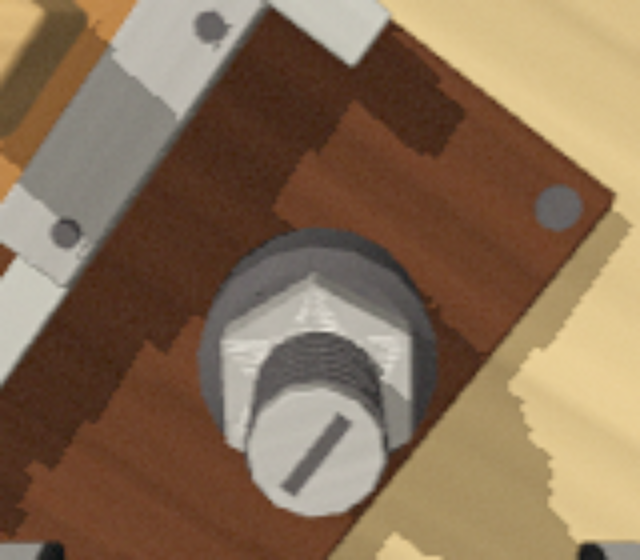

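Emit:
{"method": "arm_command", "body": {
  "turn": [
    [0,0,0],
    [0,0,0],
    [0,0,0],
    [0,0,0],
    [0,0,0],
    [0,0,0],
    [0,0,0],
    [0,0,0],
    [0,0,0],
    [0,0,0],
    [0,0,0],
    [0,0,0]
  ],
  "xyz": [
    [0,0,0.4],
    [0,0,0.5],
    [0,0,0.5],
    [0,0,0.3],
    [0,0,0.2],
    [0,0,0.1],
    [0,0,0.05],
    [0,0,0],
    [0,0,0],
    [0,0,0],
    [0,0,0],
    [0,0,0]
  ],
  "claw": [60,60,60,60,60,60,60,60,25,25,25,25]
}}

```text
time_s: 46.0
position: [0.5738, -0.2843, 0.0223]
tool_rot: [[0.846, 0.532, -0.001], [0.532, -0.846, 0.001], [0.0, -0.002, -1.0]]
ft_force: [-2.8, 5.0, 7.4]
grip_width: 0.0344
gripper_force: 39.5
```

Emit:
{"method": "arm_command", "body": {
  "turn": [
    [0,0,0.4],
    [0,0,0.4],
    [0,0,0.2],
    [0,0,0]
  ],
  "xyz": [
    [0,0,0],
    [0,0,0],
    [0,0,0],
    [0,0,0]
  ],
  "claw": [25,25,25,25]
}}

```text
time_s: 46.4
position: [0.5738, -0.2843, 0.0222]
tool_rot: [[0.89, 0.456, -0.001], [0.456, -0.89, 0.001], [0.0, -0.001, -1.0]]
ft_force: [-3.8, 5.2, 6.4]
grip_width: 0.0345
gripper_force: 39.4
```

```bash
python3 -c "
from h import *
st(); print(env.observe()['gripper_force'])"
```

```text
46.4 [ 0.5738 -0.2843  0.0222] F [-3.8  5.2  6.4] T [0.85 0.52 0.01] q [-37.   40.5  72.9   0.   66.7  25.9] w 0.0345 yaw -62.9
39.43303953419672
```

Emit:
{"method": "arm_command", "body": {
  "turn": [
    [0,0,0.4],
    [0,0,0.4],
    [0,0,0.2],
    [0,0,0]
  ],
  "xyz": [
    [0,0,0],
    [0,0,0],
    [0,0,0],
    [0,0,0]
  ],
  "claw": [25,25,25,25]
}}

```text
time_s: 46.8
position: [0.5738, -0.2844, 0.0221]
tool_rot: [[0.926, 0.378, -0.001], [0.378, -0.926, 0.001], [-0.0, -0.001, -1.0]]
ft_force: [-3.6, 4.6, 5.4]
grip_width: 0.0349
gripper_force: 39.7
```

```bash
python3 -c "
from h import *
st(); print(env.observe()['gripper_force'])"
```

```text
46.8 [ 0.5738 -0.2844  0.0221] F [-3.6  4.6  5.4] T [0.77 0.54 0.77] q [-36.9  40.5  72.9   0.   66.7  30.8] w 0.0349 yaw -67.8
39.69630220904946
```

Emit:
{"method": "arm_command", "body": {
  "turn": [
    [0,0,0.4],
    [0,0,0.4],
    [0,0,0]
  ],
  "xyz": [
    [0,0,0],
    [0,0,0],
    [0,0,0]
  ],
  "claw": [25,25,25]
}}

```text
time_s: 47.1
position: [0.5734, -0.2846, 0.0221]
tool_rot: [[0.949, 0.314, -0.002], [0.314, -0.949, 0.0], [-0.002, -0.001, -1.0]]
ft_force: [-4.7, 2.6, 6.2]
grip_width: 0.0344
gripper_force: 46.2
```

```bash
python3 -c "
from h import *
st(); print(env.observe()['gripper_force'])"
```

```text
47.1 [ 0.5734 -0.2846  0.0221] F [-4.7  2.6  6.2] T [0.66 0.92 1.41] q [-37.   40.5  72.9  -0.1  66.7  34.8] w 0.0344 yaw -71.7
46.184083060361445
```

Emit:
{"method": "arm_command", "body": {
  "turn": [
    [0,0,-0.5],
    [0,0,-0.4],
    [0,0,0],
    [0,0,0]
  ],
  "xyz": [
    [0,0,0],
    [0,0,0],
    [0,0,0],
    [0,0,0]
  ],
  "claw": [25,25,25,25]
}}

```text
time_s: 47.5
position: [0.5734, -0.2846, 0.0221]
tool_rot: [[0.923, 0.386, -0.002], [0.386, -0.923, 0.001], [-0.001, -0.002, -1.0]]
ft_force: [-5.2, 4.0, 7.3]
grip_width: 0.0348
gripper_force: 41.5
```

```bash
python3 -c "
from h import *
st(); print(env.observe()['gripper_force'])"
```

```text
47.5 [ 0.5734 -0.2846  0.0221] F [-5.2  4.   7.3] T [0.65 0.93 0.24] q [-37.   40.5  72.9  -0.   66.7  30.3] w 0.0348 yaw -67.3
41.509557981044054
```

Emit:
{"method": "arm_command", "body": {
  "turn": [
    [0,0,-0.1],
    [0,0,0],
    [0,0,0],
    [0,0,0],
    [0,0,0],
    [0,0,0],
    [0,0,0],
    [0,0,0],
    [0,0,0],
    [0,0,0],
    [0,0,0]
  ],
  "xyz": [
    [0,0,0],
    [0,0,0],
    [0,0,0],
    [0,0,0],
    [0,0,0],
    [0,0,-0.3],
    [0,0,-0.6],
    [0,0,-0.6],
    [0,0,-0.6],
    [0,0,0],
    [0,0,0]
  ],
  "claw": [34,35,36,40,60,60,70,70,70,70,70]
}}

```text
time_s: 48.6
position: [0.5742, -0.2855, 0.1264]
tool_rot: [[0.919, 0.393, 0.001], [0.393, -0.919, -0.001], [0.001, 0.001, -1.0]]
ft_force: [-0.3, 0.8, 0.9]
grip_width: 0.0705
gripper_force: 0.0
```

```bash
python3 -c "
from h import *
st(); im,P=hexfit([.5735,-.285],zr=(.05,.078))
x=jig(.03,.165); go(x[0],x[1],.13,JY)
im,P=hexfit([.599,.043],'top')"
```

```text
48.6 [ 0.5742 -0.2855  0.1264] F [-0.3  0.8  0.9] T [-0.   -0.02 -0.01] q [-37.   34.4  65.9  -0.   79.6  29.9] w 0.0705 yaw -66.8
bolt top 937 [ 0.57418139 -0.28422624  0.09409453]
top z 0.05650000000000001 268
min-width angle 55 widths [0.0359 0.0354 0.0356] max 0.03728262140605413
  dir 23 0.0317
  dir 24 0.0318
  dir 22 0.032
  dir 25 0.032
centre [ 0.5732 -0.2844]
t 48.65 q6 29.9 turn z units 5.56 shift units [-0.03  -6.594 -0.092]
bolt top 70 [0.59895014 0.04135175 0.09375737]
top z 0.0635 15
min-width angle 17 widths [0.0352 0.0352 0.0362] max 0.03831766458359872
  dir 67 0.0344
  dir 68 0.0344
  dir 69 0.0344
  dir 66 0.0345
centre [0.5992 0.0412]
```

Emit:
{"method": "arm_command", "body": {
  "turn": [
    [0,0,0],
    [0,0,0],
    [0,0,0],
    [0,0,0],
    [0,0,0],
    [0,0,0],
    [0,0,0],
    [0,0,0],
    [0,0,0],
    [0,0,0]
  ],
  "xyz": [
    [0.2,-0.4,0],
    [0.38,-0.7,0],
    [0.38,-0.7,0],
    [0.38,-0.7,0],
    [0.38,-0.7,0],
    [0.38,-0.7,0],
    [0.38,-0.7,0],
    [0.38,-0.7,0],
    [0.17,-0.52,0],
    [0,0,0]
  ],
  "claw": [70,70,70,70,70,70,70,70,70,70]
}}

```text
time_s: 49.7
position: [0.598, 0.0451, 0.1249]
tool_rot: [[0.918, 0.397, -0.003], [0.397, -0.918, 0.001], [-0.002, -0.002, -1.0]]
ft_force: [-0.1, -1.1, -0.8]
grip_width: 0.0702
gripper_force: 0.0
```

Emit:
{"method": "arm_command", "body": {
  "turn": [
    [0,0,-1],
    [0,0,-1],
    [0,0,-1],
    [0,0,-1],
    [0,0,-1],
    [0,0,-1],
    [0,0,-1],
    [0,0,-1],
    [0,0,-1],
    [0,0,-1],
    [0,0,-1],
    [0,0,-1]
  ],
  "xyz": [
    [0,0,0],
    [0,0,0],
    [0,0,0],
    [0,0,0],
    [0,0,0],
    [0,0,0],
    [0,0,0],
    [0,0,0],
    [0,0,0],
    [0,0,0],
    [0,0,0],
    [0,0,0]
  ],
  "claw": [70,70,70,70,70,70,70,70,70,70,70,70]
}}

```text
time_s: 50.9
position: [0.5987, 0.0408, 0.1251]
tool_rot: [[0.116, 0.993, -0.002], [0.993, -0.116, -0.0], [-0.0, -0.002, -1.0]]
ft_force: [0.3, -0.3, 0.8]
grip_width: 0.0701
gripper_force: 0.0
```

Emit:
{"method": "arm_command", "body": {
  "turn": [
    [0,0,-1],
    [0,0,-1],
    [0,0,-1],
    [0,0,-1],
    [0,0,-1],
    [0,0,-1],
    [0,0,-1],
    [0,0,-1],
    [0,0,-1],
    [0,0,-1],
    [0,0,-1],
    [0,0,-1]
  ],
  "xyz": [
    [0,0,0],
    [0,0,0],
    [0,0,0],
    [0,0,0],
    [0,0,0],
    [0,0,0],
    [0,0,0],
    [0,0,0],
    [0,0,0],
    [0,0,0],
    [0,0,0],
    [0,0,0]
  ],
  "claw": [70,70,70,70,70,70,70,70,70,70,70,70]
}}

```text
time_s: 52.1
position: [0.5987, 0.0408, 0.1251]
tool_rot: [[-0.802, 0.597, -0.002], [0.597, 0.802, 0.0], [0.002, -0.001, -1.0]]
ft_force: [-1.0, -1.0, -0.9]
grip_width: 0.0695
gripper_force: 0.0
```

Emit:
{"method": "arm_command", "body": {
  "turn": [
    [0,0,-1],
    [0,0,-1],
    [0,0,-1],
    [0,0,-1],
    [0,0,-1],
    [0,0,-1],
    [0,0,-1],
    [0,0,-1],
    [0,0,-1],
    [0,0,-1],
    [0,0,-1],
    [0,0,-1]
  ],
  "xyz": [
    [0,0,0],
    [0,0,0],
    [0,0,0],
    [0,0,0],
    [0,0,0],
    [0,0,0],
    [0,0,0],
    [0,0,0],
    [0,0,0],
    [0,0,0],
    [0,0,0],
    [0,0,0]
  ],
  "claw": [70,70,70,70,70,70,70,70,70,70,70,70]
}}

```text
time_s: 53.3
position: [0.5987, 0.0408, 0.1251]
tool_rot: [[-0.918, -0.396, -0.002], [-0.396, 0.918, -0.0], [0.002, 0.001, -1.0]]
ft_force: [0.4, -0.8, -0.9]
grip_width: 0.0702
gripper_force: 0.0
```

```bash
python3 -c "
from h import *
st(); im,P=hexfit([.599,.042]); go(.599,.042,.021,137-90)"
```

```text
53.3 [0.5987 0.0408 0.1251] F [ 0.4 -0.8 -0.9] T [-0.03 -0.05  0.01] q [  -7.4   30.6   73.4   -0.    76.1 -120.7] w 0.0702 yaw 113.3
bolt top 949 [0.59863687 0.04328306 0.09410611]
top z 0.0635 250
min-width angle 16 widths [0.035  0.0359 0.0359] max 0.03819582871648818
  dir 36 0.0327
  dir 35 0.0327
  dir 38 0.0328
  dir 34 0.0328
centre [0.5994 0.0437]
t 53.35 q6 -120.9 turn z units -4.69 shift units [-0.021  0.012  2.082]
```

Emit:
{"method": "arm_command", "body": {
  "turn": [
    [0,0,-0.9],
    [0,0,-0.9],
    [0,0,-0.9],
    [0,0,-0.9],
    [0,0,-1],
    [0,0,0],
    [0,0,0],
    [0,0,0],
    [0,0,0],
    [0,0,0]
  ],
  "xyz": [
    [0,0,0],
    [0,0,0.3],
    [0,0,0.3],
    [0,0,0.3],
    [0,0,0.2],
    [-0.06,0.02,0],
    [0,0,0.3],
    [0,0,0.4],
    [0,0,0.2],
    [0,0,0.08]
  ],
  "claw": [60,60,60,60,60,60,60,60,60,60]
}}

```text
time_s: 54.35
position: [0.6001, 0.0445, 0.0214]
tool_rot: [[-0.694, -0.72, -0.001], [-0.72, 0.694, 0.0], [0.001, 0.001, -1.0]]
ft_force: [-0.2, -0.1, 0.6]
grip_width: 0.0599
gripper_force: 0.0
```

Emit:
{"method": "arm_command", "body": {
  "turn": [
    [0,0,0],
    [0,0,0],
    [0,0,0],
    [0,0,0],
    [0,0,0],
    [0,0,0]
  ],
  "xyz": [
    [0,0,0],
    [0,0,0],
    [0,0,0],
    [0,0,0],
    [0,0,0],
    [0,0,0]
  ],
  "claw": [60,60,25,25,25,25],
  "squeeze": 40
}}

```text
time_s: 54.95
position: [0.6004, 0.0449, 0.0231]
tool_rot: [[-0.693, -0.721, 0.001], [-0.721, 0.693, 0.0], [-0.001, -0.0, -1.0]]
ft_force: [-2.3, 0.9, 6.0]
grip_width: 0.035
gripper_force: 42.4
```

```bash
python3 -c "
from h import *
st()"
```

```text
54.95 [0.6004 0.0449 0.0231] F [-2.3  0.9  6. ] T [0.14 0.4  0.04] q [  -7.    37.3   79.9    0.    62.8 -143.2] w 0.035 yaw 136.2
```

Emit:
{"method": "arm_command", "body": {
  "turn": [
    [0,0,0.6],
    [0,0,1],
    [0,0,1],
    [0,0,1],
    [0,0,1],
    [0,0,1],
    [0,0,1],
    [0,0,1],
    [0,0,1],
    [0,0,1],
    [0,0,1],
    [0,0,1]
  ],
  "xyz": [
    [0,0,0.002],
    [0,0,0.002],
    [0,0,0.002],
    [0,0,0.002],
    [0,0,0.002],
    [0,0,0.002],
    [0,0,0.002],
    [0,0,0.002],
    [0,0,0.002],
    [0,0,0.002],
    [0,0,0.002],
    [0,0,0.002]
  ],
  "claw": [25,25,25,25,25,25,25,25,25,25,25,25]
}}

```text
time_s: 56.15
position: [0.6006, 0.0441, 0.0218]
tool_rot: [[-0.978, 0.209, 0.001], [0.209, 0.978, -0.001], [-0.001, -0.001, -1.0]]
ft_force: [-2.1, -1.8, 5.1]
grip_width: 0.035
gripper_force: 42.4
```

Emit:
{"method": "arm_command", "body": {
  "turn": [
    [0,0,1],
    [0,0,1],
    [0,0,1],
    [0,0,1],
    [0,0,1],
    [0,0,1],
    [0,0,1],
    [0,0,1],
    [0,0,1],
    [0,0,1],
    [0,0,1],
    [0,0,1]
  ],
  "xyz": [
    [0,0,0.002],
    [0,0,0.002],
    [0,0,0.002],
    [0,0,0.002],
    [0,0,0.002],
    [0,0,0.002],
    [0,0,0.002],
    [0,0,0.002],
    [0,0,0.002],
    [0,0,0.002],
    [0,0,0.002],
    [0,0,0.002]
  ],
  "claw": [25,25,25,25,25,25,25,25,25,25,25,25]
}}

```text
time_s: 57.35
position: [0.6, 0.0435, 0.0204]
tool_rot: [[-0.308, 0.951, -0.001], [0.951, 0.308, -0.002], [-0.002, -0.001, -1.0]]
ft_force: [-3.8, -4.8, 5.8]
grip_width: 0.0349
gripper_force: 42.5
```

Emit:
{"method": "arm_command", "body": {
  "turn": [
    [0,0,1],
    [0,0,1],
    [0,0,1],
    [0,0,1],
    [0,0,1],
    [0,0,1],
    [0,0,1],
    [0,0,1],
    [0,0,1],
    [0,0,1],
    [0,0,1],
    [0,0,1]
  ],
  "xyz": [
    [0,0,0.002],
    [0,0,0.002],
    [0,0,0.002],
    [0,0,0.002],
    [0,0,0.002],
    [0,0,0.002],
    [0,0,0.002],
    [0,0,0.002],
    [0,0,0.002],
    [0,0,0.002],
    [0,0,0.002],
    [0,0,0.002]
  ],
  "claw": [25,25,25,25,25,25,25,25,25,25,25,25]
}}

```text
time_s: 58.55
position: [0.5992, 0.0437, 0.0191]
tool_rot: [[0.67, 0.743, -0.002], [0.743, -0.67, -0.002], [-0.003, -0.001, -1.0]]
ft_force: [-6.4, -4.2, 6.0]
grip_width: 0.035
gripper_force: 42.6
```

```bash
python3 -c "
from h import *
st()"
```

```text
58.55 [0.5992 0.0437 0.0191] F [-6.4 -4.2  6. ] T [-0.69  1.17  0.05] q [-7.1 37.5 80.2 -0.1 62.4 35. ] w 0.035 yaw -42.0
```

Emit:
{"method": "arm_command", "body": {
  "turn": [
    [0,0,1],
    [0,0,1],
    [0,0,1],
    [0,0,1],
    [0,0,1],
    [0,0,1],
    [0,0,1],
    [0,0,1],
    [0,0,1],
    [0,0,1],
    [0,0,1],
    [0,0,1]
  ],
  "xyz": [
    [0,0,0.002],
    [0,0,0.002],
    [0,0,0.002],
    [0,0,0.002],
    [0,0,0.002],
    [0,0,0.002],
    [0,0,0.002],
    [0,0,0.002],
    [0,0,0.002],
    [0,0,0.002],
    [0,0,0.002],
    [0,0,0.002]
  ],
  "claw": [25,25,25,25,25,25,25,25,25,25,25,25]
}}

```text
time_s: 59.75
position: [0.5989, 0.0445, 0.0177]
tool_rot: [[0.978, -0.209, -0.003], [-0.209, -0.978, -0.0], [-0.003, 0.001, -1.0]]
ft_force: [-7.7, -0.5, 5.5]
grip_width: 0.0351
gripper_force: 42.6
```

Emit:
{"method": "arm_command", "body": {
  "turn": [
    [0,0,1],
    [0,0,1],
    [0,0,1],
    [0,0,1],
    [0,0,1],
    [0,0,1]
  ],
  "xyz": [
    [0,0,0.002],
    [0,0,0.002],
    [0,0,0.002],
    [0,0,0.002],
    [0,0,0.002],
    [0,0,0.002]
  ],
  "claw": [25,25,25,25,25,25]
}}

```text
time_s: 60.35
position: [0.5991, 0.0449, 0.0171]
tool_rot: [[0.743, -0.67, -0.002], [-0.67, -0.743, 0.0], [-0.002, 0.001, -1.0]]
ft_force: [-6.1, 0.5, 5.6]
grip_width: 0.0353
gripper_force: 42.4
```

```bash
python3 -c "
from h import *
st()"
```

```text
60.35 [0.5991 0.0449 0.0171] F [-6.1  0.5  5.6] T [0.15 0.94 0.05] q [ -7.   37.7  80.3  -0.   62.2 125. ] w 0.0353 yaw -132.0
```

Emit:
{"method": "arm_command", "body": {
  "turn": [
    [0,0,0.9],
    [0,0,0.9],
    [0,0,0.9]
  ],
  "xyz": [
    [0,0,0.002],
    [0,0,0.002],
    [0,0,0.002]
  ],
  "claw": [25,25,25]
}}

```text
time_s: 60.65
position: [0.5993, 0.045, 0.0168]
tool_rot: [[0.566, -0.824, -0.002], [-0.824, -0.566, 0.0], [-0.002, 0.002, -1.0]]
ft_force: [-6.5, 0.7, 4.7]
grip_width: 0.0352
gripper_force: 42.4
```

```bash
python3 -c "
from h import *
st()"
```

```text
60.65 [0.5993 0.045  0.0168] F [-6.5  0.7  4.7] T [0.27 0.86 0.04] q [ -7.   37.7  80.3   0.   62.1 138.5] w 0.0352 yaw -145.5
```

Emit:
{"method": "arm_command", "body": {
  "turn": [
    [0,0,0.9],
    [0,0,0.9],
    [0,0,0.9]
  ],
  "xyz": [
    [0,0,0.002],
    [0,0,0.002],
    [0,0,0.002]
  ],
  "claw": [25,25,25]
}}

```text
time_s: 60.95
position: [0.5995, 0.0451, 0.0165]
tool_rot: [[0.358, -0.934, -0.002], [-0.934, -0.358, 0.001], [-0.001, 0.001, -1.0]]
ft_force: [-4.4, 1.2, 5.1]
grip_width: 0.0346
gripper_force: 42.4
```

```bash
python3 -c "
from h import *
st()"
```

```text
60.95 [0.5995 0.0451 0.0165] F [-4.4  1.2  5.1] T [0.37 0.7  0.01] q [ -7.   37.7  80.3   0.   62.1 152. ] w 0.0346 yaw -159.0
```

Emit:
{"method": "arm_command", "body": {
  "turn": [
    [0,0,0],
    [0,0,0],
    [0,0,0],
    [0,0,0],
    [0,0,-1],
    [0,0,-1],
    [0,0,-1],
    [0,0,-1],
    [0,0,-1],
    [0,0,-1],
    [0,0,-1],
    [0,0,-1]
  ],
  "xyz": [
    [0,0,0],
    [0,0,0],
    [0,0,0],
    [0,0,-0.1],
    [0,0,0],
    [0,0,0],
    [0,0,0],
    [0,0,0],
    [0,0,0],
    [0,0,0],
    [0,0,0],
    [0,0,0]
  ],
  "claw": [40,62,62,62,62,62,62,62,62,62,62,62]
}}

```text
time_s: 62.15
position: [0.6005, 0.0446, 0.0216]
tool_rot: [[0.878, -0.479, 0.001], [-0.479, -0.878, -0.0], [0.001, -0.0, -1.0]]
ft_force: [-0.1, -1.1, 0.1]
grip_width: 0.062
gripper_force: 0.0
```

Emit:
{"method": "arm_command", "body": {
  "turn": [
    [0,0,-1],
    [0,0,-1],
    [0,0,-1],
    [0,0,-1],
    [0,0,-1],
    [0,0,-1],
    [0,0,-1],
    [0,0,-1],
    [0,0,-1],
    [0,0,-1],
    [0,0,-1],
    [0,0,-1]
  ],
  "xyz": [
    [0,0,0],
    [0,0,0],
    [0,0,0],
    [0,0,0],
    [0,0,0],
    [0,0,0],
    [0,0,0],
    [0,0,0],
    [0,0,0],
    [0,0,0],
    [0,0,0],
    [0,0,0]
  ],
  "claw": [62,62,62,62,62,62,62,62,62,62,62,62]
}}

```text
time_s: 63.35
position: [0.6005, 0.0445, 0.0215]
tool_rot: [[0.854, 0.521, 0.001], [0.521, -0.854, -0.0], [0.0, 0.0, -1.0]]
ft_force: [0.4, 0.1, 0.2]
grip_width: 0.0616
gripper_force: 0.0
```

Emit:
{"method": "arm_command", "body": {
  "turn": [
    [0,0,-1],
    [0,0,-1],
    [0,0,-1],
    [0,0,-1],
    [0,0,0],
    [0,0,0]
  ],
  "xyz": [
    [0,0,0],
    [0,0,0],
    [0,0,0],
    [0,0,0],
    [0,0,0],
    [0,0,0]
  ],
  "claw": [62,62,62,62,62,62]
}}

```text
time_s: 63.95
position: [0.6004, 0.0446, 0.0214]
tool_rot: [[0.629, 0.778, 0.0], [0.778, -0.629, -0.0], [0.0, 0.0, -1.0]]
ft_force: [0.5, -0.4, 1.0]
grip_width: 0.0618
gripper_force: 0.0
```

```bash
python3 -c "
from h import *
st(); go(.5998,.0443,.020,-39-90)"
```

```text
63.95 [0.6004 0.0446 0.0214] F [ 0.5 -0.4  1. ] T [-0.04  0.04 -0.04] q [-7.  37.4 80.  -0.  62.6 32. ] w 0.0618 yaw -39.0
t 63.95 q6 32.0 turn z units 0.01 shift units [-0.013 -0.006  0.028]
```

Grip again, then turn on gently, watching the torque.

Emit:
{"method": "arm_command", "body": {
  "turn": [
    [0,0,0],
    [0,0,0],
    [0,0,0],
    [0,0,0],
    [0,0,0],
    [0,0,0.4],
    [0,0,0.5],
    [0,0,0.5],
    [0,0,0]
  ],
  "xyz": [
    [-0.01,0,0.03],
    [0,0,0],
    [0,0,0],
    [0,0,0],
    [0,0,0],
    [0,0,0],
    [0,0,0],
    [0,0,0],
    [0,0,0]
  ],
  "claw": [62,25,25,25,25,25,25,25,25],
  "squeeze": 40
}}

```text
time_s: 64.85
position: [0.5998, 0.0443, 0.0197]
tool_rot: [[0.718, 0.696, -0.0], [0.696, -0.718, 0.0], [-0.0, -0.0, -1.0]]
ft_force: [-2.5, 1.5, 2.0]
grip_width: 0.0348
gripper_force: 43.4
```

```bash
python3 -c "
from h import *
st()"
```

```text
64.85 [0.5998 0.0443 0.0197] F [-2.5  1.5  2. ] T [ 0.13  0.4  -0.07] q [-7.  37.5 80.1  0.  62.4 38.8] w 0.0348 yaw -45.9
```

Emit:
{"method": "arm_command", "body": {
  "turn": [
    [0,0,0.6],
    [0,0,0.6],
    [0,0,0]
  ],
  "xyz": [
    [0,0,0],
    [0,0,0.002],
    [0,0,0]
  ],
  "claw": [25,25,25]
}}

```text
time_s: 65.15
position: [0.5998, 0.0443, 0.0196]
tool_rot: [[0.786, 0.618, -0.0], [0.618, -0.786, 0.0], [-0.0, -0.0, -1.0]]
ft_force: [-2.9, 1.1, 1.7]
grip_width: 0.0348
gripper_force: 43.4
```

```bash
python3 -c "
from h import *
st()"
```

```text
65.15 [0.5998 0.0443 0.0196] F [-2.9  1.1  1.7] T [ 0.18  0.47 -0.08] q [-7.  37.5 80.1  0.  62.4 44.8] w 0.0348 yaw -51.8
```

Emit:
{"method": "arm_command", "body": {
  "turn": [
    [0,0,0.6],
    [0,0,0.6],
    [0,0,0]
  ],
  "xyz": [
    [0,0,0],
    [0,0,0.002],
    [0,0,0]
  ],
  "claw": [25,25,25]
}}

```text
time_s: 65.45
position: [0.5998, 0.0443, 0.0194]
tool_rot: [[0.846, 0.533, -0.0], [0.533, -0.846, 0.0], [-0.0, -0.0, -1.0]]
ft_force: [-2.6, 0.8, 2.3]
grip_width: 0.0345
gripper_force: 43.4
```

```bash
python3 -c "
from h import *
st()"
```

```text
65.45 [0.5998 0.0443 0.0194] F [-2.6  0.8  2.3] T [ 0.2   0.45 -0.11] q [-7.  37.5 80.1  0.  62.4 50.7] w 0.0345 yaw -57.8
```

Emit:
{"method": "arm_command", "body": {
  "turn": [
    [0,0,0.6],
    [0,0,0.6],
    [0,0,0]
  ],
  "xyz": [
    [0,0,0],
    [0,0,0.002],
    [0,0,0]
  ],
  "claw": [25,25,25]
}}

```text
time_s: 65.75
position: [0.5998, 0.0443, 0.0193]
tool_rot: [[0.897, 0.443, -0.0], [0.443, -0.897, 0.0], [-0.0, -0.0, -1.0]]
ft_force: [-3.4, 1.6, 1.7]
grip_width: 0.0348
gripper_force: 43.4
```

```bash
python3 -c "
from h import *
st()"
```

```text
65.75 [0.5998 0.0443 0.0193] F [-3.4  1.6  1.7] T [ 0.18  0.44 -0.06] q [-7.  37.5 80.1  0.  62.4 56.7] w 0.0348 yaw -63.7
```

Emit:
{"method": "arm_command", "body": {
  "turn": [
    [0,0,0.6],
    [0,0,0.6],
    [0,0,0]
  ],
  "xyz": [
    [0,0,0],
    [0,0,0.002],
    [0,0,0]
  ],
  "claw": [25,25,25]
}}

```text
time_s: 66.05
position: [0.5999, 0.0443, 0.0193]
tool_rot: [[0.937, 0.349, -0.0], [0.349, -0.937, -0.001], [-0.0, 0.0, -1.0]]
ft_force: [-2.0, 0.8, 3.0]
grip_width: 0.0348
gripper_force: 47.2
```

```bash
python3 -c "
from h import *
st()"
```

```text
66.05 [0.5999 0.0443 0.0193] F [-2.   0.8  3. ] T [0.15 0.5  1.11] q [-7.  37.5 80.1 -0.  62.4 62.6] w 0.0348 yaw -69.6
```

Emit:
{"method": "arm_command", "body": {
  "turn": [
    [0,0,-0.4],
    [0,0,-0.3],
    [0,0,0]
  ],
  "xyz": [
    [0,0,0],
    [0,0,0],
    [0,0,0]
  ],
  "claw": [25,25,25]
}}

```text
time_s: 66.35
position: [0.5999, 0.0443, 0.0193]
tool_rot: [[0.915, 0.403, -0.0], [0.403, -0.915, 0.0], [-0.0, -0.0, -1.0]]
ft_force: [-3.9, 2.5, 3.5]
grip_width: 0.0347
gripper_force: 44.5
```

```bash
python3 -c "
from h import *
st()"
```

```text
66.35 [0.5999 0.0443 0.0193] F [-3.9  2.5  3.5] T [0.28 0.6  0.05] q [-7.  37.5 80.1  0.  62.4 59.2] w 0.0347 yaw -66.3
```

Emit:
{"method": "arm_command", "body": {
  "turn": [
    [0,0,0],
    [0,0,0],
    [0,0,0],
    [0,0,0],
    [0,0,0],
    [0,0,0],
    [0,0,0],
    [0,0,0],
    [0,0,0],
    [0,0,0],
    [0,0,0]
  ],
  "xyz": [
    [0,0,0],
    [0,0,0],
    [0,0,0],
    [0,0,0],
    [0,0,0],
    [0,0,-0.3],
    [0,0,-0.6],
    [0,0,-0.6],
    [0,0,-0.6],
    [0,0,0],
    [0,0,0]
  ],
  "claw": [34,35,36,40,60,60,70,70,70,70,70]
}}

```text
time_s: 67.45
position: [0.6003, 0.044, 0.1244]
tool_rot: [[0.916, 0.401, 0.001], [0.401, -0.916, -0.0], [0.001, 0.001, -1.0]]
ft_force: [-1.0, 0.6, -0.7]
grip_width: 0.0696
gripper_force: 0.0
```

```bash
python3 -c "
from h import *
st(); im,P=hexfit([.5998,.0443],zr=(.05,.078)); hexfit([.5732,-.2847],'top',zr=(.05,.07)); st()"
```

```text
67.45 [0.6003 0.044  0.1244] F [-1.   0.6 -0.7] T [0.02 0.03 0.01] q [-7.1 30.7 73.3 -0.  75.9 59.3] w 0.0696 yaw -66.4
bolt top 961 [0.60069858 0.04478671 0.09410057]
top z 0.05650000000000001 279
min-width angle 57 widths [0.0359 0.0357 0.0354] max 0.03719220554075107
  dir 25 0.0313
  dir 24 0.0315
  dir 23 0.0315
  dir 26 0.0315
centre [0.6    0.0445]
bolt top 73 [ 0.57193424 -0.28520793  0.09428482]
top z 0.05550000000000001 15
min-width angle 55 widths [0.0355 0.0268 0.0355] max 0.03497441333572724
  dir 115 0.0268
  dir 114 0.0268
  dir 113 0.027
  dir 116 0.0271
centre [ 0.5715 -0.2835]
67.55 [0.5996 0.0442 0.1231] F [-0.1  0.3 -0.7] T [ 0.   -0.06  0.05] q [-7.1 30.8 73.3 -0.  76.  59.3] w 0.0701 yaw -66.4
```

Emit:
{"method": "arm_command", "body": {
  "turn": [
    [0,0,-0.4],
    [0,0,0],
    [0,0,0],
    [0,0,0],
    [0,0,0],
    [0,0,0],
    [0,0,0],
    [0,0,0],
    [0,0,0],
    [0,0,0],
    [0,0,0],
    [0,0,0]
  ],
  "xyz": [
    [0,0,0.4],
    [0,0,0.5],
    [0,0,0.5],
    [0,0,0.4],
    [0,0,0.2],
    [0,0,0.07],
    [0,0,0],
    [0,0,0],
    [0,0,0],
    [0,0,0],
    [0,0,0],
    [0,0,0]
  ],
  "claw": [60,60,60,60,60,60,60,60,25,25,25,25]
}}

```text
time_s: 68.75
position: [0.6002, 0.0445, 0.0217]
tool_rot: [[0.901, 0.433, 0.001], [0.433, -0.901, 0.0], [0.001, 0.0, -1.0]]
ft_force: [-2.0, 1.9, 5.5]
grip_width: 0.0346
gripper_force: 40.9
```

Emit:
{"method": "arm_command", "body": {
  "turn": [
    [0,0,0.4],
    [0,0,0.4],
    [0,0,0.2],
    [0,0,0]
  ],
  "xyz": [
    [0,0,0],
    [0,0,0],
    [0,0,0],
    [0,0,0]
  ],
  "claw": [25,25,25,25]
}}

```text
time_s: 69.15
position: [0.5999, 0.0443, 0.0216]
tool_rot: [[0.935, 0.355, 0.0], [0.355, -0.935, -0.001], [-0.0, 0.001, -1.0]]
ft_force: [-2.7, 0.2, 6.4]
grip_width: 0.0346
gripper_force: 41.9
```

```bash
python3 -c "
from h import *
st()"
```

```text
69.15 [0.5999 0.0443 0.0216] F [-2.7  0.2  6.4] T [0.09 0.51 1.23] q [-7.  37.3 80.  -0.1 62.6 62.2] w 0.0346 yaw -69.2
```

Tight again at −69°, torque 1.2 N·m. I'll unwind less this time, about 2.5°, and release.

Emit:
{"method": "arm_command", "body": {
  "turn": [
    [0,0,-0.3],
    [0,0,-0.25],
    [0,0,0],
    [0,0,0],
    [0,0,0],
    [0,0,0],
    [0,0,0],
    [0,0,0],
    [0,0,0],
    [0,0,0],
    [0,0,0],
    [0,0,0]
  ],
  "xyz": [
    [0,0,0],
    [0,0,0],
    [0,0,0],
    [0,0,0],
    [0,0,0],
    [0,0,0],
    [0,0,-0.3],
    [0,0,-0.6],
    [0,0,-0.6],
    [0,0,-0.6],
    [0,0,0],
    [0,0,0]
  ],
  "claw": [25,25,34,35,36,45,60,70,70,70,70,70]
}}

```text
time_s: 70.35
position: [0.6001, 0.0442, 0.1257]
tool_rot: [[0.918, 0.397, 0.001], [0.397, -0.918, -0.0], [0.001, 0.0, -1.0]]
ft_force: [-0.2, 0.2, 0.0]
grip_width: 0.0697
gripper_force: 0.0
```

```bash
python3 -c "
from h import *
st(); im,P=hexfit([.5999,.0444],zr=(.05,.078)); blocks()
im,d=imaging.get_image('top'); cv2.imwrite('pics/tend.png',cv2.resize(im[140:290,100:460],None,fx=2.2,fy=2.2))"
```

```text
70.35 [0.6001 0.0442 0.1257] F [-0.2  0.2  0. ] T [ 0.04 -0.01  0.04] q [-7.1 30.7 73.2 -0.  76.2 59.6] w 0.0697 yaw -66.6
bolt top 939 [0.6006871  0.04478083 0.09411698]
top z 0.05650000000000001 267
min-width angle 55 widths [0.0356 0.0358 0.0356] max 0.03727401722981708
  dir 24 0.0314
  dir 23 0.0315
  dir 25 0.0315
  dir 26 0.0316
centre [0.5999 0.0445]
[198. 180.] base [614. 326.] [42. 71.] rib [614. 326.] [41. 71.] yaw -35.0
[132. 221.] base [507. 502.] [71. 40.] rib [507. 503.] [31. 16.] yaw 68.1
[187. 219.] base [507. 356.] [48. 40.] rib [507. 356.] [29. 16.] yaw 10.5
[240. 263.] base [390. 217.] [70. 56.] rib [390. 217.] [29. 16.] yaw 18.2
[128. 271.] base [378. 508.] [42. 72.] rib [379. 508.] [16. 30.] yaw -14.0
```

View pics/tend.png

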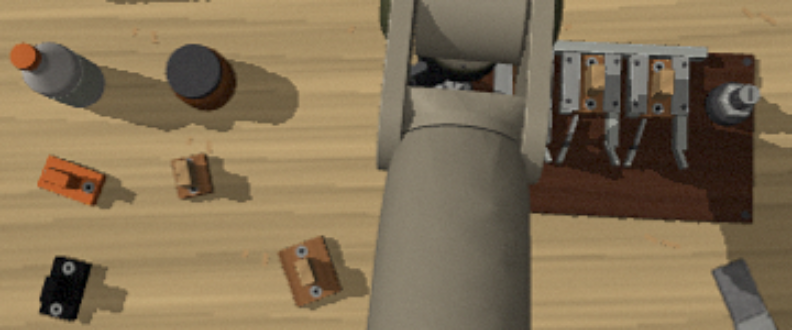

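The top view shows the middle and right bays filled, nut 0 down, and the jar (200,75), short block (192,176) and wide block (310,272) where they started. The arm covers the left bay, which I saw latched earlier. Both nuts' flats lie at 55°, matching the jig's heading at the hard stop.

```bash
python3 -c "
from rig import env
print(env.close_job())"
```

```text
the job is handed in; nothing more can be done
None
```

I handed the job in at about 70 s, with all three 70 x 40 mm guide blocks latched in the bays, both jam nuts then run down tight, and the wrong-size blocks and the jar left where they stood; the hand-in returned no verdict.

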